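# Check the spring gauge and hang the loaded basket for a force practical

## Robot

A 6-joint arm with a two-finger parallel gripper is mounted at the origin on the work surface. World frame = base frame: x ahead of the robot, y to its left, z up, the work surface at z = 0. Lengths are in m, angles in rad, forces in N, time in s.
With the tool pointing down it reaches from about 0.375 to 0.975 m from the base axis. Payload 3.8 kg.
Tool frame: the origin (TCP) lies on the centre line of the jaws, within the pads' length; the fingertips stand 25 mm ahead of it and the grasp point (between the pads) lies 6 mm ahead of it; y points along the fingers, z is the direction in which the jaws open and shut, and the axes are right-handed (so a half turn about y gives the same grasp; the last joint's range is limited). The gripper opens to 85 mm and grips with 20 to 120 N. Pads are 22 mm wide; open, the fingers measure 114 mm over their backs; the gripper's body (76 mm by 85 mm) begins 54 mm behind the grasp point. The pads swing forward as they close: fully open they stand 13 mm farther back than shut.
Start: joints at [1.169, 0.264, 1.604, -0, 1.274, -0.037], TCP at [0.241, 0.631, 0.256] pointing down, gripper open.
Joint ranges: [-2.63, 2.63], [-0.94, 2.18], [0.31, 2.57], [-1.31, 4.45], [0, 2.66], [-2.55, 2.55]. Speed limits (rad/s): [2.57, 2.57, 3.14, 3.14, 3.14, 3.14].

## Interface

Orientations are given as a rotation vector (axis times angle).
In Python, from workcell import bot gives the robot as it stands.
- The arm moves only by the shell command python3 -m jog 'ROWS' [FORCE]. ROWS is JSON, a list of rows, each a list of 5 numbers: the shift along the world's x, y, z in mm, then the turn about the world's z in degrees, then the finger opening in mm, from 0 to 85.4. A call has exactly 10 rows; each row is the pose to reach, as a shift and turn from the pose commanded when the call began; what a row does not reach only later rows make up. A row lasts 1/8 s, in which the tool goes at most 62.5 mm and 10.7 degrees, less where a joint would pass 70% of its speed; a pose out of reach is approached as far as the arm can. A call with a gripper value outside its range is refused whole. The fingers move at their own pace and stop on an object; FORCE is the grip in N (left out, the last holds). Time passes only in rows, so rows that repeat a pose let the fingers close, or fill a call up. It gives the time, the measured TCP pose, the force and the opening at its end, in the units of the state.
- bot.read_state(): the state, without advancing time (a new reading comes with each control period).
- bot.read_camera(name): name is "scene" or "top" or "wrist"; returns a dict with "pixels" (384x512x3 uint8, red, green, blue), "fx", "fy", "cx", "cy" (pixels), "dist" ([k1, k2, p1, p2, k3] as OpenCV has them; the pictures are not rectified), "R" (3x3) and "t" (3): a world point X has camera coordinates R X + t. Camera axes: x right, y down, z forward; pixel columns grow to the right and rows downward; lengths in m; the calibration is good to about 2 mm. A picture is of the moment at which its call begins. There is no depth.
- bot.finish_job(): hands the job in, once; it reports no verdict.
The state is a dict: "time": time; "q": joint angles; "joint_vel": joint speeds; "joint_torque": joint torques, N m; "tool_pos": TCP position; "tcp_rot": TCP orientation; "wrist_force": force on the tool from outside, world axes, zero at the start; "torque": the same for the moment, N m; "width": opening from 0.0 (shut) to 1.0 (fully open).
Only numpy, scipy, OpenCV 4.12 (cv2) and the standard library are available. Lean on these libraries where they do the work, as an engineer would, in place of code of your own. Each camera call takes 0.05 s, during which the arm holds its last target.

## Task

Get the force practical ready on the teacher's desk. Check the spring gauge: pull its slide out until the index stands level with the set pointer, hold it there for two seconds and let it go fully home, leaving the pointer where it is set. Put every brass weight from the pocket tray into the basket and hang the basket by its handle on both prongs of the double-hook stand, with the weights in it, and leave the other things on the desk undisturbed.

Things in the scene. Friction and masses are not known exactly. Their poses are not given: they have to be found in the camera images.
- gauge: spring pull gauge fixed to the desk, left or right: aluminium rail 320 x 50 mm, 10 mm high, grey spring housing at the +x end (75 to 190 mm along +x, 36 mm high), white scale strip (ticks every 10 mm, 14 mm high) beside the rail, centred 75 mm to +y. Origin on the desk under the handle's rest position. The slide pulls out along the gauge's own -x; z up
- slide (a joint): how far the black slide is pulled out of the gauge, m: 0 = fully home, stop at 0.11. A spring always pulls it home: 1 N at home, plus 50 N per m, so up to 6.5 N; it goes home by itself when let go
- slide_grip (a point): point in the slide's upright black handle, 60 mm above the desk. The handle is a paddle 14 mm thick along gauge x, 30 mm wide along gauge y, 27 to 77 mm above the desk, on a carriage 36 x 36 mm; a low steel rod (top 20 mm above the desk) runs back to the housing. Free room for a finger before and behind the paddle
- slide_index (a point): tip of the slide's steel index arm (4 mm thick at the tip), which reaches 61 mm to gauge +y from the handle's middle, 24 mm above the desk, at the handle's own x; it moves with the slide
- pointer_mark (a point): the set pointer's line, at the inner edge of the white strip, where the index passes: a dark steel fin 4 mm thick, 34 mm high over the desk, 63 to 87 mm to gauge +y, set 45 to 90 mm out from the index's home. Index and pointer agree when both have the same x along the gauge. It slides if pushed (4 N), so keep off it
- stand: steel double-hook stand fixed to the desk, on the side where the gauge is not. Origin on the desk under the hanging place, prongs open towards its own -x. Two uprights at x = +95 mm, y = +-38 mm, 144 mm high, joined by a cross bar at 70 mm height; base plate 10 mm high from x = +30 to +140 mm, 150 mm wide
- stand_hooks (a point): the hanging place: midway between the two prongs at the height of their axis, 140 mm; axes are the stand's. The prongs, 8 mm thick, at y = +-38 mm, run level from the uprights (x = +95 mm) to x = -30 mm, then turn up to tips 156 mm high at x = -42 mm. Free room 68 mm wide between them
- basket: loose open square steel basket, 120 x 120 mm, 45 mm high, walls and floor 3 mm, about 180 g; origin at the centre of its underside, z up. A rigid bail of 8 mm bar stands over its middle in the basket's y-z plane: uprights at y = +-58 mm, level bar along y, axis 105 mm above the underside, parting the mouth in halves x > 0 and x < 0. Hung, the bar lies across both prongs, 148 mm high
- basket_grip (a point): middle of the bail's level bar, in the black sleeve 40 mm long (basket y), 12 x 12 mm thick, that is its handle; 105 mm above the basket's underside
- tray: fixed wooden pocket tray, 50 mm (x) by 264 mm (y), 16 mm high, six square pockets 24 mm wide and 8 mm deep in one row along its y, 42 mm apart, evenly about its origin (centre of underside)
- weight0: brass weight, 60 g, all alike: round foot 22 mm across and 16 mm high with a stem 12 mm across above it, 40 mm high in all; starts upright in any pocket of the tray (underside 8 mm above the desk). Origin at the centre of its underside, z along the stem. Four to six are there; an absent one reads None
- weight1: brass weight, 60 g, all alike: round foot 22 mm across and 16 mm high with a stem 12 mm across above it, 40 mm high in all; starts upright in any pocket of the tray (underside 8 mm above the desk). Origin at the centre of its underside, z along the stem. Four to six are there; an absent one reads None
- weight2: brass weight, 60 g, all alike: round foot 22 mm across and 16 mm high with a stem 12 mm across above it, 40 mm high in all; starts upright in any pocket of the tray (underside 8 mm above the desk). Origin at the centre of its underside, z along the stem. Four to six are there; an absent one reads None
- weight3: brass weight, 60 g, all alike: round foot 22 mm across and 16 mm high with a stem 12 mm across above it, 40 mm high in all; starts upright in any pocket of the tray (underside 8 mm above the desk). Origin at the centre of its underside, z along the stem. Four to six are there; an absent one reads None
- weight4: brass weight, 60 g, all alike: round foot 22 mm across and 16 mm high with a stem 12 mm across above it, 40 mm high in all; starts upright in any pocket of the tray (underside 8 mm above the desk). Origin at the centre of its underside, z along the stem. Four to six are there; an absent one reads None
- weight5: brass weight, 60 g, all alike: round foot 22 mm across and 16 mm high with a stem 12 mm across above it, 40 mm high in all; starts upright in any pocket of the tray (underside 8 mm above the desk). Origin at the centre of its underside, z along the stem. Four to six are there; an absent one reads None
- eraser: white eraser 45 x 20 x 12 mm, a bystander to leave alone; origin at the centre of its underside
- notes: little pad of notes 40 x 30 x 14 mm, a bystander to leave alone; origin at the centre of its underside
- stapler: grey stapler 120 x 34 x 52 mm, a bystander to leave alone; origin at the centre of its underside
- mug: white mug 76 mm across, 90 mm high, a bystander to leave alone; origin at the centre of its underside
- tape_roll: roll of clear tape lying flat, 70 mm across, 18 mm high, a bystander to leave alone; origin at the centre of its underside
- glue: white glue stick standing, 28 mm across, 85 mm high, a bystander to leave alone; origin at the centre of its underside

How it is judged:
On the way, in this order (a step that is already met when the one before it is completed fails the run):
1. the gauge's index is held level with the set pointer (within 5 mm) for 1.5 s (x of slide_index in the frame of pointer_mark between -0.005 and 0.005 m), for 1.5 s.
2. the slide is back home (within 6 mm) (value of joint slide below 0.006 m), for 0.2 s.
At the end, for the whole second after the job is handed in: Every weight that is there lies in the basket (its underside's centre inside the walls and below the rim), the basket hangs at rest with its bail on both prongs of the stand (handle within 25 mm of the middle sideways, tilted less than 0.35 rad), and the gauge's slide is home within 6 mm (x of weight0 in the frame of basket between -0.06 and 0.06 m and y of weight0 in the frame of basket between -0.06 and 0.06 m and z of weight0 in the frame of basket between -0.004 and 0.045 m and linear speed of each of weight0, weight1, weight2, weight3, weight4, weight5, basket below 0.05 m/s and x of weight1 in the frame of basket between -0.06 and 0.06 m and y of weight1 in the frame of basket between -0.06 and 0.06 m and z of weight1 in the frame of basket between -0.004 and 0.045 m and x of weight2 in the frame of basket between -0.06 and 0.06 m and y of weight2 in the frame of basket between -0.06 and 0.06 m and z of weight2 in the frame of basket between -0.004 and 0.045 m and x of weight3 in the frame of basket between -0.06 and 0.06 m and y of weight3 in the frame of basket between -0.06 and 0.06 m and z of weight3 in the frame of basket between -0.004 and 0.045 m and x of weight4 in the frame of basket between -0.06 and 0.06 m and y of weight4 in the frame of basket between -0.06 and 0.06 m and z of weight4 in the frame of basket between -0.004 and 0.045 m and x of weight5 in the frame of basket between -0.06 and 0.06 m and y of weight5 in the frame of basket between -0.06 and 0.06 m and z of weight5 in the frame of basket between -0.004 and 0.045 m and x of basket_grip in the frame of stand_hooks between -0.045 and 0.06 m and y of basket_grip in the frame of stand_hooks between -0.025 and 0.025 m and z of basket_grip in the frame of stand_hooks between -0.002 and 0.022 m and angle between basket's own z axis and vertical below 0.35 rad and contact force between basket and stand above 1 N and value of joint slide below 0.006 m); the robot touches nothing.
It fails at once if the set pointer is shifted by more than 5 mm (distance of pointer_mark from where it was at the start of the episode above 0.005 m).
It fails at once if a bystander is moved by more than 30 mm (distance of any of eraser, notes, stapler, mug, tape_roll, glue from where it was at the start of the episode above 0.03 m).
Of weight0, weight1, weight2, weight3, weight4, weight5 only 4 to 6 are there at a start; the rules pass over those that are not, and their reading is None.
At some moment in a run one of basket may be knocked a few centimetres aside while the robot is not near it.
Once in a run the grip may slacken for a moment while it holds something.
It also fails if it takes over 210 s, if anything falls off the work surface, if the arm or the gripper's body presses on something with over 40 N, if the wrist force passes 120 N, or if a joint passes its speed limit or range.

## Working session

There is one attempt and no reset: what is moved stays moved. The work goes in short steps, Python scripts to look and compute and a shell command to move; the robot and the scene stay as the last step left them, time stands still between calls to the robot, and variables do not carry over. Pictures are saved under pics/ and viewed, and the job is handed in when it is done.

```bash
ls; mkdir -p pics
python3 - <<'E'
from workcell import bot
import cv2
s=bot.read_state(); print(s)
for n in ["scene","top","wrist"]:
    c=bot.read_camera(n); cv2.imwrite(f"pics/{n}0.png",c["pixels"][:,:,::-1])
    print(n,c["fx"],c["fy"],c["cx"],c["cy"],c["dist"],c["R"],c["t"])
E
```

```text
pics
{'time': 0.0, 'q': array([ 1.16912118e+00,  2.64786864e-01,  1.60537320e+00, -1.76894555e-05,
        1.27370762e+00, -3.68760431e-02]), 'joint_vel': array([ 7.84508230e-05,  4.29907426e-04, -2.18121488e-04,  3.59433824e-04,
        3.15468195e-04, -7.39782468e-04]), 'joint_torque': array([ 1.87094709e-03, -5.15125573e+01, -3.67313182e+01,  1.23426198e-04,
        1.27885115e-02, -1.48683370e-05]), 'tool_pos': array([0.24054086, 0.62996132, 0.25493968]), 'tcp_rot': array([-1.55400917,  0.28668599, -0.28593092]), 'wrist_force': array([-0.8446234 ,  0.52594594, -0.23287433]), 'torque': array([ 0.02489076, -0.00701809, -0.00011166]), 'width': 0.9991097298690217}
scene 443.04054798194664 443.04054798194664 266.331474455214 191.92961611059025 [0.05928431 0.         0.         0.         0.        ] [[-0.11287961  0.99360223 -0.00357665]
 [ 0.73939649  0.08159451 -0.66830769]
 [-0.66374018 -0.07808288 -0.74387636]] [ 0.02938093 -0.33384352  1.69855636]
top 378.35856078154586 378.35856078154586 254.29592810626113 192.4045521379536 [-0.08716851  0.          0.          0.          0.        ] [[-0.00505924 -0.99998432 -0.00240038]
 [-0.98587838  0.00538965 -0.16737614]
 [ 0.16738646  0.00151969 -0.98589019]] [0.03488705 0.56994562 1.26889171]
wrist 324.85442281709123 324.85442281709123 257.7596045510687 187.09593138223084 [-0.02305335  0.          0.          0.          0.        ] [[ 0.35704826  0.93408246 -0.00254872]
 [ 0.89439875 -0.34108992  0.2893243 ]
 [ 0.26938341 -0.10558231 -0.95722774]] [-0.67376622 -0.03842137  0.38067987]
```

View pics/scene0.png

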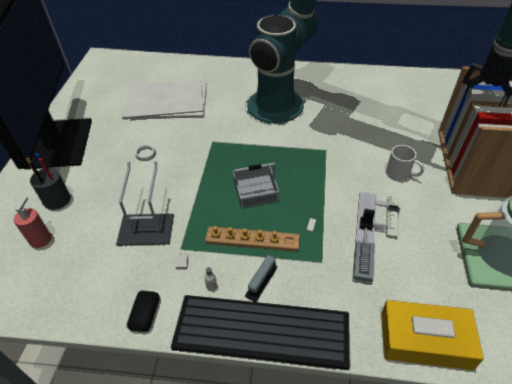

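View pics/top0.png

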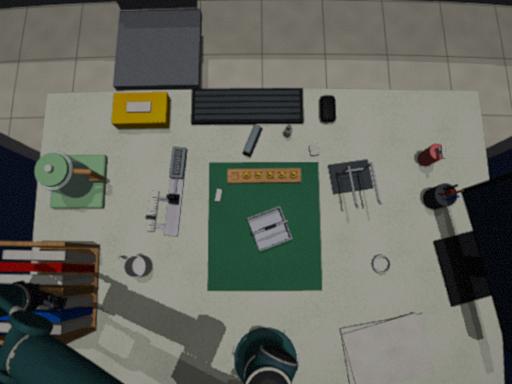

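View pics/wrist0.png

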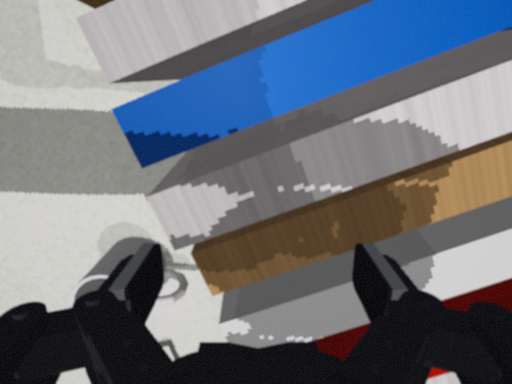

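The scene shows the gauge on the robot's left (top image about (170,190)), the double-hook stand on the right (350,180), tray (264,176) with apparently five weights, and the basket (268,228). The arm is above the bookshelf. Next I'll take enlarged crops.

```bash
cat > h.py <<'E'
from workcell import bot
import cv2, numpy as np
def cam(n): return bot.read_camera(n)
def ray(c,uv):
    K=np.array([[c["fx"],0,c["cx"]],[0,c["fy"],c["cy"]],[0,0,1]])
    p=cv2.undistortPoints(np.array(uv,float).reshape(-1,1,2),K,np.array(c["dist"],float)).reshape(-1,2)
    d=np.c_[p,np.ones(len(p))]@np.array(c["R"])   # R^T d
    o=-np.array(c["R"]).T@np.array(c["t"])
    return o,d
def plane(c,uv,z):
    o,d=ray(c,uv); return o+d*((z-o[2])/d[:,2])[:,None]
def proj(c,X):
    K=np.array([[c["fx"],0,c["cx"]],[0,c["fy"],c["cy"]],[0,0,1]])
    return cv2.projectPoints(np.array(X,float).reshape(-1,1,3),cv2.Rodrigues(np.array(c["R"],float))[0],np.array(c["t"],float),K,np.array(c["dist"],float))[0].reshape(-1,2)
def crop(c,name,x0,y0,x1,y1,s):
    im=c["pixels"][y0:y1,x0:x1,::-1]
    im=cv2.resize(im,None,fx=s,fy=s,interpolation=cv2.INTER_CUBIC); cv2.imwrite(f"pics/{name}.png",im)
E
python3 - <<'E'
from h import *
c=cam("top"); crop(c,"tg",120,140,220,240,6)
crop(c,"tm",200,155,330,255,6)
crop(c,"ts",320,140,420,240,6)
c=cam("scene"); crop(c,"sg",340,180,420,290,5)
crop(c,"sm",190,150,320,260,6)
E
```

```text
(no output)
```

View pics/tg.png

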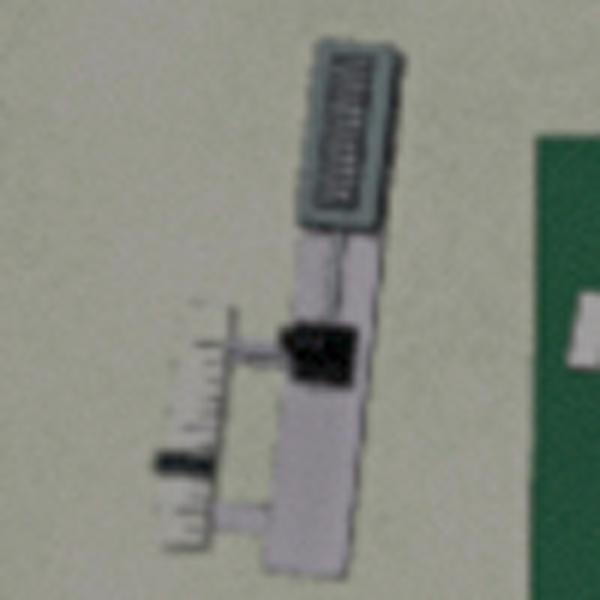

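View pics/tm.png

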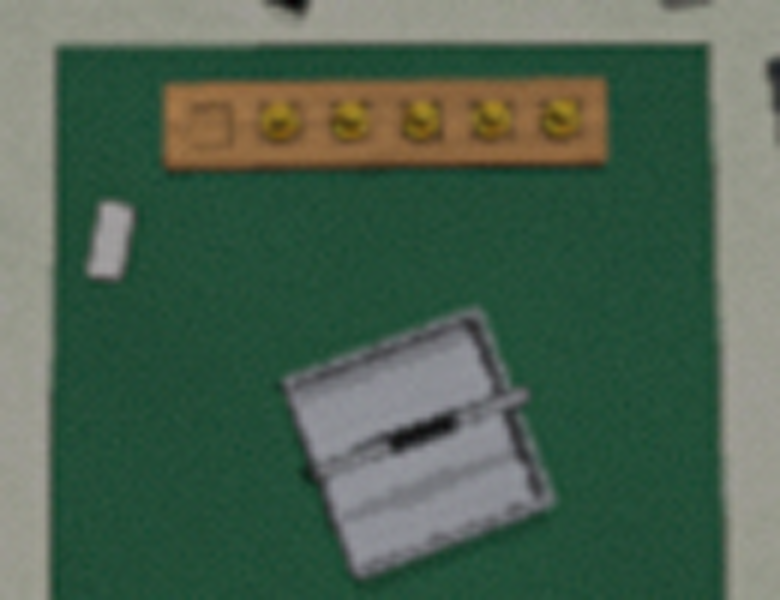

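View pics/ts.png

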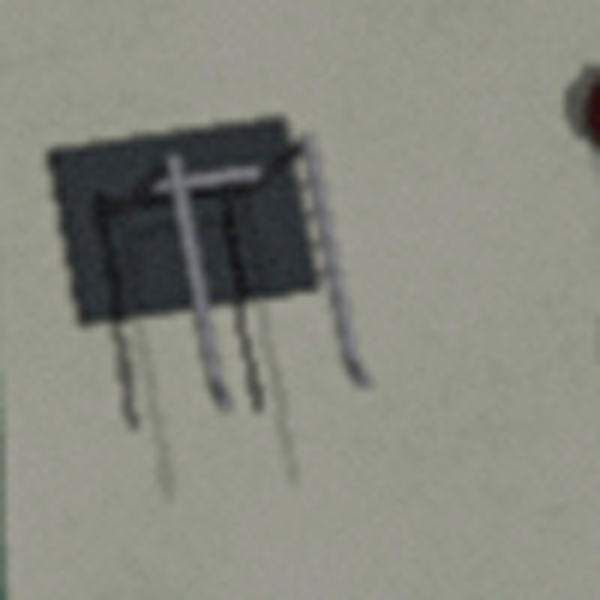

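View pics/sg.png

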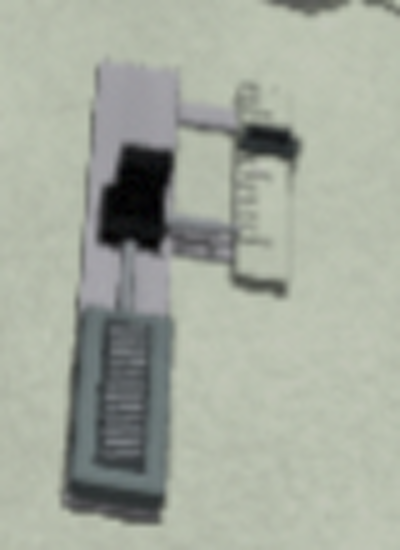

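View pics/sm.png

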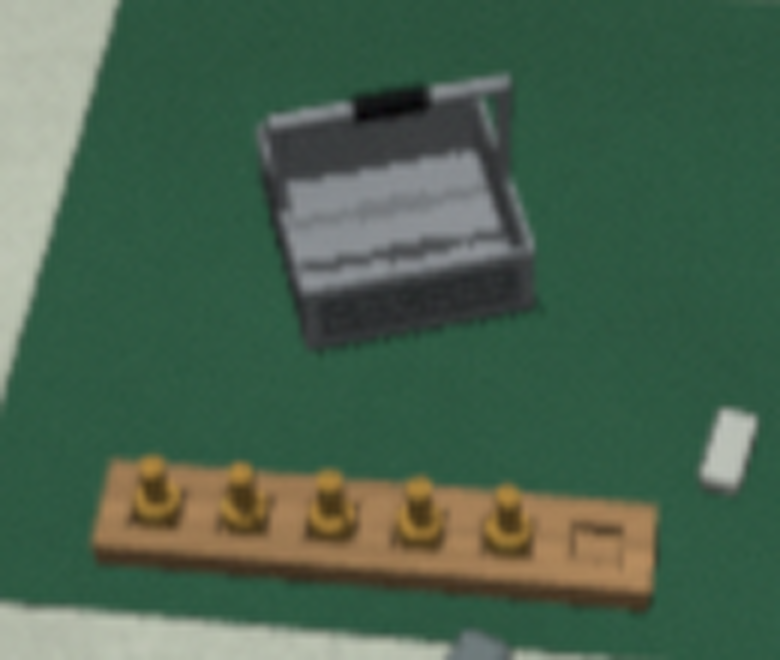

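Run:
```python
from h import *
np.set_printoptions(precision=4,suppress=True)
c=cam("top"); s=cam("scene")
def P(c,x0,y0,sc,pts,z):
    uv=(np.array(pts,float)+.5)/sc-.5+[x0,y0]
    return plane(c,uv,z)[:,:2]
T=lambda p,z:P(c,120,140,6,p,z); M=lambda p,z:P(c,200,155,6,p,z); S=lambda p,z:P(c,320,140,6,p,z)
G=lambda p,z:P(s,340,180,5,p,z); SM=lambda p,z:P(s,190,150,6,p,z)
h=T([(320,40),(402,48),(375,230),(300,222)],.036)
print("housing",h,h.mean(0),"len",np.linalg.norm(h[0]-h[3]),np.linalg.norm(h[1]-h[2]),np.linalg.norm(h[0]-h[1]))
r=T([(265,570),(345,578)],.01);print("rail near end",r,r.mean(0),np.linalg.norm(r[0]-r[1]))
print("rail scene near", G([(100,62),(178,68)],.01))
print("fin top",T([(185,463),(157,463),(212,463)],.034),"scene",G([(268,140),(298,146),(238,135)],.034))
print("index",T([(232,350)],.026),"scene",G([(236,230)],.026))
p=S([(48,152),(288,118),(318,290),(82,325)],.01);print("base",p,p.mean(0),[np.linalg.norm(p[i]-p[i-1]) for i in range(4)])
print("prongs",S([(175,160),(212,380),(308,145),(350,375)],.144))
b=M([(285,382),(480,310),(552,505),(360,580)],.045);print("basket",b,b.mean(0),[np.linalg.norm(b[i]-b[i-1]) for i in range(4)])
print("sleeve",M([(392,440),(455,420)],.111),"scene",SM([(355,107),(430,95)],.108))
t=M([(165,85),(607,78),(607,164),(167,168)],.016);print("tray",t,t.mean(0),[np.linalg.norm(t[i]-t[i-1]) for i in range(4)])
t=SM([(112,462),(658,507)],.016);print("tray back scene",t)
print("stem top scene",SM([(153,463),(241,470),(330,477),(420,486),(509,493)],.048))
```

```text
housing [[0.7427 0.3248]
 [0.7372 0.275 ]
 [0.6257 0.288 ]
 [0.6309 0.3329]] [0.6842 0.3051] len 0.11214364203733453 0.11226741722719075 0.05010858024219704
rail near end [[0.4269 0.3532]
 [0.4222 0.3055]] [0.4245 0.3294] 0.04794760087763738
rail scene near [[0.4265 0.3113]
 [0.4263 0.359 ]]
fin top [[0.4879 0.3967]
 [0.4879 0.4133]
 [0.4879 0.3807]] scene [[0.5001 0.403 ]
 [0.5028 0.42  ]
 [0.4982 0.3859]]
index [[0.5559 0.3733]] scene [[0.5633 0.3819]]
base [[ 0.6766 -0.2353]
 [ 0.6976 -0.384 ]
 [ 0.5907 -0.3962]
 [ 0.5701 -0.2517]] [ 0.6338 -0.3168] [np.float64(0.10772334235235499), np.float64(0.15019260945044532), np.float64(0.10758046259362943), np.float64(0.1459726336363472)]
prongs [[ 0.6391 -0.2785]
 [ 0.5177 -0.2928]
 [ 0.6474 -0.3528]
 [ 0.5199 -0.3684]]
basket [[ 0.4803  0.0572]
 [ 0.5215 -0.0556]
 [ 0.409  -0.095 ]
 [ 0.3672  0.0149]] [ 0.4445 -0.0196] [np.float64(0.12074355107238888), np.float64(0.12007561639827133), np.float64(0.11918267303160247), np.float64(0.11754674215731184)]
sleeve [[ 0.4417 -0.0023]
 [ 0.4524 -0.0367]] scene [[ 0.4538 -0.0303]
 [ 0.4413  0.0057]]
tray [[ 0.6627  0.1297]
 [ 0.6656 -0.1363]
 [ 0.6128 -0.1349]
 [ 0.6118  0.1281]] [ 0.6382 -0.0034] [np.float64(0.05090123818573082), np.float64(0.26602519988936796), np.float64(0.052785363952904035), np.float64(0.263027111180937)]
tray back scene [[ 0.6163 -0.1292]
 [ 0.6142  0.135 ]]
stem top scene [[ 0.6385 -0.1019]
 [ 0.6381 -0.0602]
 [ 0.6376 -0.0182]
 [ 0.6382  0.0241]
 [ 0.6376  0.0657]]
```

```bash
cat >> h.py <<'E'
def st():
    s=bot.read_state(); R=cv2.Rodrigues(s["tcp_rot"])[0]
    a=np.degrees(np.arctan2(R[1,2],R[0,2]))
    print("t %.2f tcp %s zaxis deg %.2f tilt %.3f width %.1f F %s q6 %.2f"%(s["time"],np.round(s["tool_pos"]*1000,1),a,R[2,1],s["width"]*85.4,np.round(s["wrist_force"],1),s["q"][5]))
    return s
E
python3 - <<'E'
from h import *
s=st(); print(cv2.Rodrigues(s["tcp_rot"])[0].round(3))
E
```

```text
t 0.35 tcp [240.8 630.4 256. ] zaxis deg 69.10 tilt -1.000 width 85.4 F [ 1.3 -0.4  0. ] q6 -0.04
[[ 0.934 -0.     0.357]
 [-0.357 -0.     0.934]
 [-0.    -1.    -0.001]]
```

```bash
python3 -m jog '[[0,0,60,0,85],[20,-30,60,-8,85],[60,-75,60,-18,85],[100,-115,50,-27,85],[140,-155,40,-36,85],[180,-195,20,-45,85],[225,-235,-20,-54,85],[265,-275,-60,-64,85],[312,-313,-90,-74,85],[312,-313,-90,-74.5,85]]' 40
python3 - <<'E'
from h import *
st()
c=cam("wrist"); cv2.imwrite("pics/w1.png",c["pixels"][:,:,::-1])
O=np.array([.553,.3174]);a=np.radians(-5.35);ex=np.array([np.cos(a),np.sin(a)]);ey=np.array([-ex[1],ex[0]])
for z,g in [(.077,(0,0)),(.024,(0,.061)),(.034,(-.0716,.075)),(.036,(.075,0))]:
    p=O+ex*g[0]+ey*g[1]; print(g,proj(c,[*p,z]))
E
```

```text
time: 1.6
tool_pos: [0.5535, 0.3146, 0.1636]
tcp_rot: [-1.165, 1.282, -1.281]
wrist_force: [0.5, 0.1, 0.1]
width: 0.994
t 1.60 tcp [553.5 314.6 163.6] zaxis deg -5.60 tilt -1.000 width 84.9 F [0.5 0.1 0.1] q6 0.58
(0, 0) [[256.02169876 199.43435394]]
(0, 0.061) [[256.13293003 101.98322191]]
(-0.0716, 0.075) [[158.06703692  83.50436349]]
(0.075, 0) [[351.47934534 182.01847985]]
```

View pics/w1.png

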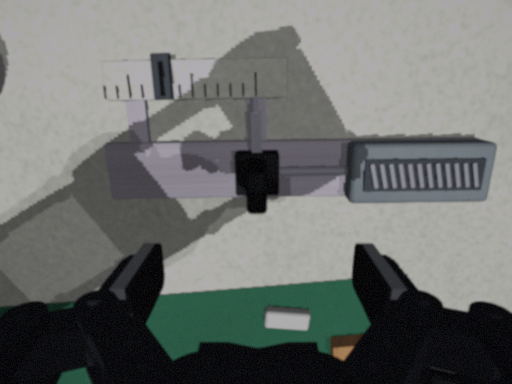

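Run:
```python
from h import *
c=cam("wrist"); crop(c,"w1b",90,40,290,220,4)
```

```text
(no output)
```

View pics/w1b.png

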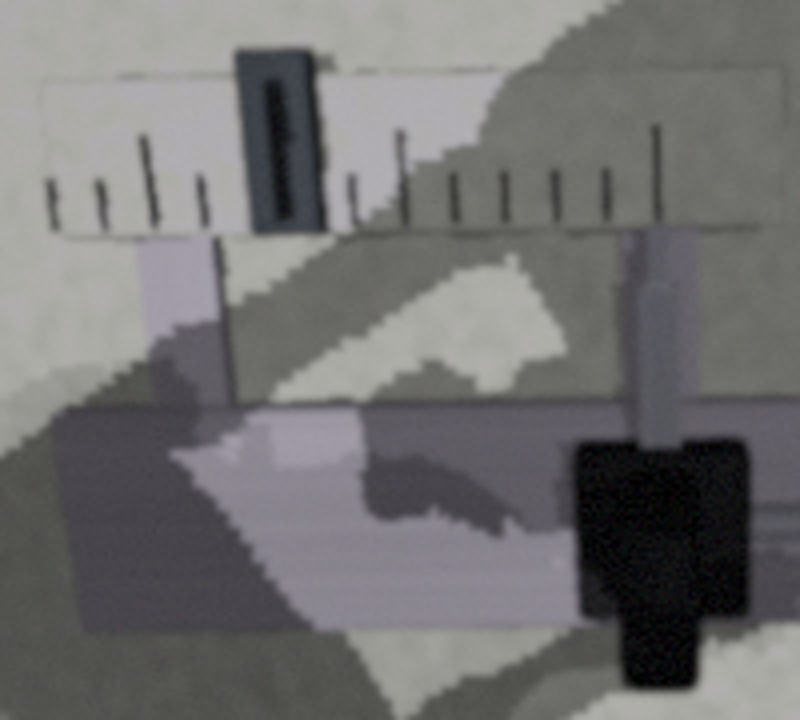

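Run:
```python
from h import *
np.set_printoptions(precision=4,suppress=True)
c=cam("wrist")
O=np.array([.553,.3174]);a=np.radians(-5.35);ex=np.array([np.cos(a),np.sin(a)]);ey=np.array([-ex[1],ex[0]])
B=np.c_[ex,ey]
def P(pts,z):
    uv=(np.array(pts,float)+.5)/4-.5+[90,40]; return (plane(c,uv,z)[:,:2]-O)@B*1000
print("paddle near edge top",P([(660,688),(622,688),(698,688)],.077))
print("index tip",P([(657,285)],.026), P([(657,285)],.024))
for z in (.014,.02,.034): print("fin",z,P([(287,225),(275,90)],z))
print("ticks",P([(655,222),(402,222),(152,225)],.014))
print("railedges",P([(70,408),(85,630)],.01))
st()
```

```text
paddle near edge top [[-1.3428 -7.8204]
 [-7.8015 -7.8111]
 [ 5.1143 -7.8304]]
index tip [[-2.2018 55.7143]] [[-2.2316 55.5836]]
fin 0.014 [[-76.4948  67.0072]
 [-76.6853  92.4822]]
fin 0.02 [[-74.7539  67.1304]
 [-74.9402  92.0378]]
fin 0.034 [[-70.6919  67.4178]
 [-70.8683  91.0009]]
ticks [[  -2.7059   67.2457]
 [ -53.3381   67.452 ]
 [-103.756    67.2003]]
railedges [[-127.2435   29.7718]
 [-130.7068  -19.9643]]
t 1.75 tcp [552.8 317.4 166. ] zaxis deg -5.42 tilt -1.000 width 85.0 F [ 0.1 -0.3 -0.4] q6 0.58
```

```bash
python3 -m jog '[[0,3,-30,0,85],[-1,3,-60,0,85],[-1,3,-85,0,85],[-1,3,-100,0,85],[-1,3,-100,0,60],[-1,3,-100,0,40],[-1,3,-100,0,5],[-1,3,-100,0,5],[-1,3,-100,0,5],[-1,3,-100,0,5]]' 40
python3 - <<'E'
from h import *
st()
c=cam("wrist"); cv2.imwrite("pics/w2.png",c["pixels"][:,:,::-1])
E
```

```text
time: 3.0
tool_pos: [0.5526, 0.3209, 0.0674]
tcp_rot: [-1.162, 1.277, -1.278]
wrist_force: [0.2, 0.4, 5.3]
width: 0.158
t 3.00 tcp [552.6 320.9  67.4] zaxis deg -5.37 tilt -1.000 width 13.5 F [0.2 0.4 5.3] q6 0.58
```

View pics/w2.png

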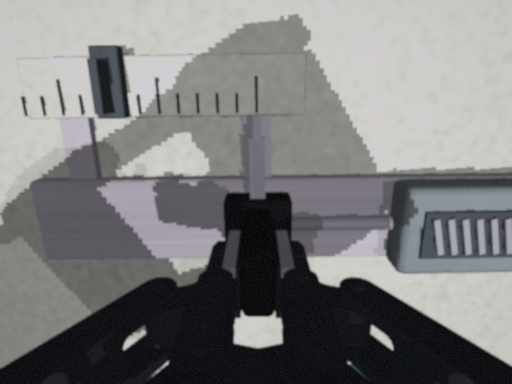

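Run:
```python
from h import *
np.set_printoptions(precision=4,suppress=True)
c=cam("wrist"); crop(c,"w2b",60,30,300,210,3.3)
O=np.array([.553,.3174]);a=np.radians(-5.37);ex=np.array([np.cos(a),np.sin(a)]);ey=np.array([-ex[1],ex[0]])
B=np.c_[ex,ey]
P=lambda uv,z:(plane(c,uv,z)[:,:2]-O)@B*1000
for z in (.014,.02,.034): print("fin",z,P([(107,113),(104,62)],z))
print("index",P([(256.5,139)],.026)); print("ticks",P([(256.5,110),(158,112),(61,113)],.014))
```

```text
fin 0.014 [[-78.5161  65.4308]
 [-76.8156  90.4228]]
fin 0.02 [[-75.7841  65.8394]
 [-74.1428  89.9607]]
fin 0.034 [[-69.4093  66.7928]
 [-67.9062  88.8823]]
index [[-0.6101 53.4778]]
ticks [[  -0.6263   66.7272]
 [ -51.7702   65.8201]
 [-102.8189   65.5786]]
```

View pics/w2b.png

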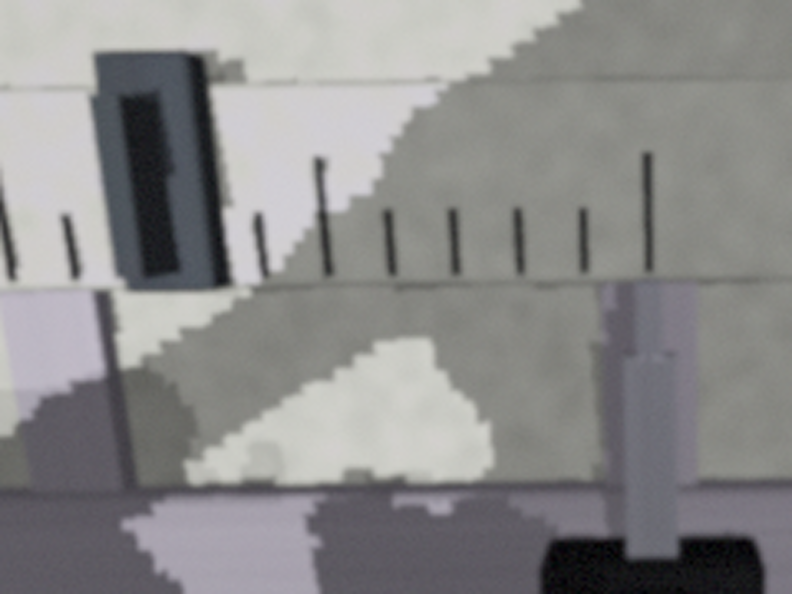

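```bash
python3 -m jog '[[-8,0.7,0,0,5],[-18,1.7,0,0,5],[-28,2.6,0,0,5],[-38,3.5,0,0,5],[-48,4.5,0,0,5],[-57,5.3,0,0,5],[-64,6,0,0,5],[-68,6.4,0,0,5],[-68,6.4,0,0,5],[-68,6.4,0,0,5]]' 40
python3 - <<'E'
from h import *
st()
c=cam("wrist"); crop(c,"w3",160,30,360,180,4); cv2.imwrite("pics/w3f.png",c["pixels"][:,:,::-1])
t=cam("top"); crop(t,"t3",120,140,220,240,6)
E
```

```text
time: 4.35
tool_pos: [0.4853, 0.3266, 0.0674]
tcp_rot: [-1.161, 1.275, -1.279]
wrist_force: [4.3, -4.0, 5.5]
width: 0.154
t 4.35 tcp [485.3 326.6  67.4] zaxis deg -5.35 tilt -1.000 width 13.2 F [ 4.3 -4.   5.5] q6 0.65
```

View pics/w3.png

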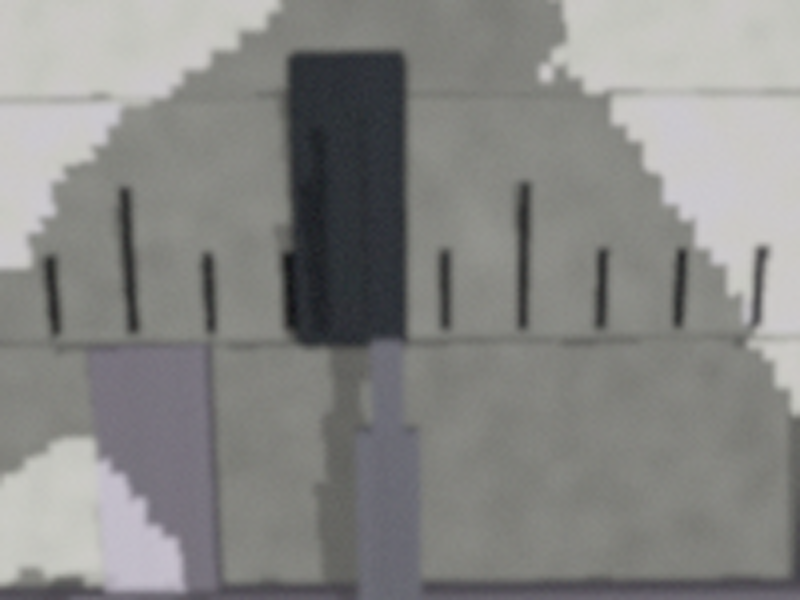

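View pics/t3.png

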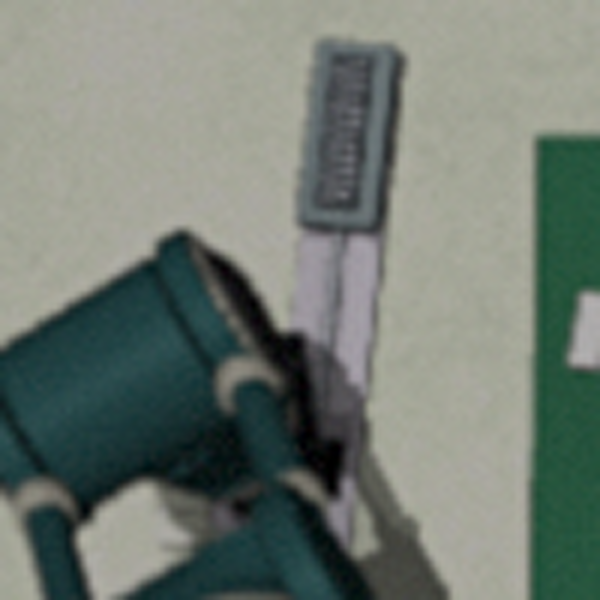

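Run:
```python
from h import *
c=cam("wrist"); im=c["pixels"][36:122,220:280].astype(float)
im=np.clip((im-10)*4,0,255).astype(np.uint8)
cv2.imwrite("pics/w3e.png",cv2.resize(im[:,:,::-1],None,fx=6.9,fy=6.9,interpolation=cv2.INTER_CUBIC))
print(st()["time"])
for r in (50,70,85,100,110): print(r,c["pixels"][r,228:268].astype(int).sum(1)//3)
```

```text
t 4.50 tcp [485.3 326.5  67.4] zaxis deg -5.36 tilt -1.000 width 13.3 F [ 3.4 -4.1  7. ] q6 0.65
4.5
50 [131 130 123  99  69  49  47  50  49  46  52  50  52  51  51  50  48  49
  50  50  52  52  53  51  53  53  48  55  51  50  53  49  66  97 120 126
 130 130 130 129]
70 [129 126 115  95  71  50  48  49  47  43  41  38  35  41  49  48  47  53
  48  47  53  48  49  46  51  52  53  51  50  50  47  53  59  87 113 126
 131 134 133 135]
85 [130 129 126 115  93  65  47  37  38  31  38  35  40  44  47  50  50  48
  51  47  52  47  46  48  52  51  51  51  51  50  50  49  56  90 119 132
 132 131 133 133]
100 [133 124  94  51  25  36  42  46  44  42  34  36  39  38  45  48  48  53
  47  52  50  48  47  46  52  52  51  52  49  49  48  48  58  92 121 134
 135 135 135 134]
110 [134 128 103  69  34  30  40  43  48  46  39  33  34  37  41  48  47  50
  49  49  52  48  47  48  50  50  50  53  47  51  51  46  55  83 118 134
 138 136 137 136]
```

View pics/w3e.png

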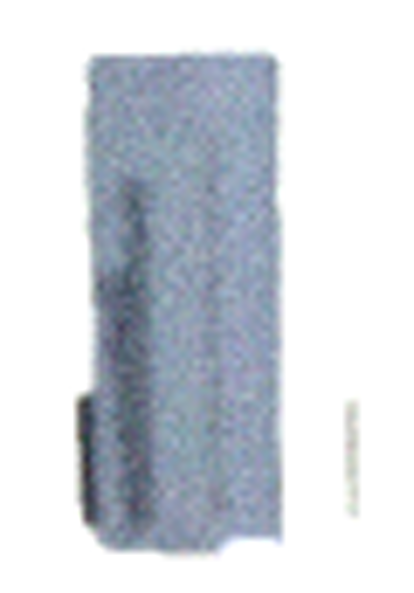

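Run:
```python
from h import *
c=cam("wrist"); s=st()
R=np.array(c["R"]);o3=-R.T@np.array(c["t"]); print("cam centre",o3)
w1=cv2.imread("pics/w1.png");w2=cv2.imread("pics/w2.png")
for n,w,rs in (("w1",w1,(54,58,64,75,85,95)),("w2",w2,(46,50,55,62,75,90,105,114))):
    x0=145 if n=="w1" else 84
    print(n)
    for r in rs: print(r,x0,w[r,x0:x0+50].astype(int).sum(1)//3)
```

```text
t 4.55 tcp [485.4 326.5  67.4] zaxis deg -5.36 tilt -1.000 width 13.6 F [ 3.9 -4.7  6.3] q6 0.65
cam centre [0.49264761 0.4000016  0.18613956]
w1
54 145 [170 170 171 168 152 120  92  81  78  77  79  80  75  76  75  76  73  74
  71  73  70  67  66  60  79 113 134 140 138 143 151 162 164 168 166 167
 166 167 169 169 167 167 165 164 166 167 167 167 167 169]
58 145 [166 165 165 162 150 115  78  65  63  68  66  65  65  64  66  68  69  69
  70  69  70  69  59  42  41  65  95 113 116 124 137 154 162 162 158 155
 150 145 146 147 153 157 161 162 161 162 163 163 161 160]
64 145 [173 173 175 173 166 147 108  76  66  67  67  65  52  37  24  14  25  42
  62  68  69  70  64  50  42  73 128 161 171 174 175 175 175 175 174 173
 173 172 173 174 173 173 174 173 174 174 175 174 173 174]
75 145 [174 174 174 173 173 169 149 113  74  68  68  68  67  55  37  19  20  17
  34  45  64  68  69  65  50  40  64 106 145 165 171 171 172 173 174 174
 176 175 176 175 176 174 175 172 162 133 103 113 147 168]
85 145 [174 171 171 173 172 172 168 147 111  75  67  68  67  65  51  39  24  26
  38  56  66  71  72  70  65  
[... 1296 characters left out ...]
86  77  66
  51  31  31  34  51  90 130 164 191 204 204 206 205 206]
90 84 [204 204 204 203 203 201 186 154 109  85  85  82  84  86  81  70  56  35
  31  27  29  32  28  29  28  31  40  65  80  86  88  89  89  88  88  86
  76  64  47  31  32  35  60 103 131 149 179 199 206 207]
105 84 [184 201 205 205 204 204 204 204 193 166 121  87  85  84  85  86  80  73
  53  36  33  28  30  31  28  30  28  32  32  55  80  85  89  88  89  88
  88  85  77  59  39  30  25  41  96 159 197 208 208 208]
114 84 [174 198 206 207 207 207 208 207 207 203 191 173 158 133 103  87  83  83
  78  69  63  66  69  72  76  75  81  84  84  87  86  88  89  91  89  88
  89  90  84  80  66  41  32  30  38  76 132 178 201 208]
```

Run:
```python
from h import *
np.set_printoptions(precision=1,suppress=True)
c=cam("wrist"); R=np.array(c["R"]);o3=-R.T@np.array(c["t"])
O=np.array([.553,.3174]);a=np.radians(-5.37);ex=np.array([np.cos(a),np.sin(a)]);ey=np.array([-ex[1],ex[0]]);B=np.c_[ex,ey]
tcp3=np.array([.4853,.3266,.0674])
def at(tcp):
    d=dict(c); d["t"]=-R@(o3+np.array(tcp)-tcp3); return d
c1=at([.5528,.3174,.166]);c2=at([.5526,.3209,.0674])
F={"dark":((161.4,75),(105.2,90),(237.8,90)),"left":((151.8,75),(91.8,90),(232.2,90)),"rightouter":((172,75),(127,90),(260.8,90)),"righttop":((168.8,75),(121.4,90),(260.8,90))}
for k,v in F.items():
    print(k)
    for z in (.014,.02,.027,.034,.04,.045): print("  z",z,[float(((plane(cc,[p],z)[0,:2]-O)@B*1000)[0].round(1)) for cc,p in zip((c1,c2,c),v)])
print("index now",(plane(c,[(256.75,120)],.026)[0,:2]-O)@B*1000)
```

```text
dark
  z 0.014 [-75.3, -77.7, -77.5]
  z 0.02 [-73.6, -75.0, -77.2]
  z 0.027 [-71.7, -71.9, -76.8]
  z 0.034 [-69.7, -68.7, -76.4]
  z 0.04 [-68.0, -66.0, -76.1]
  z 0.045 [-66.7, -63.8, -75.8]
left
  z 0.014 [-82.9, -84.6, -80.4]
  z 0.02 [-81.1, -81.7, -79.9]
  z 0.027 [-78.9, -78.3, -79.4]
  z 0.034 [-76.8, -74.8, -78.9]
  z 0.04 [-74.9, -71.9, -78.5]
  z 0.045 [-73.4, -69.4, -78.1]
rightouter
  z 0.014 [-66.9, -66.5, -65.8]
  z 0.02 [-65.4, -64.2, -65.9]
  z 0.027 [-63.7, -61.5, -66.0]
  z 0.034 [-61.9, -58.8, -66.1]
  z 0.04 [-60.4, -56.5, -66.1]
  z 0.045 [-59.2, -54.6, -66.2]
righttop
  z 0.014 [-69.4, -69.4, -65.8]
  z 0.02 [-67.9, -67.0, -65.9]
  z 0.027 [-66.1, -64.2, -66.0]
  z 0.034 [-64.3, -61.4, -66.1]
  z 0.04 [-62.7, -58.9, -66.1]
  z 0.045 [-61.5, -56.9, -66.2]
index now [-67.9  62. ]
```

```bash
python3 -m jog '[[-2,0.2,0,0,5],[-4,0.4,0,0,5],[-5,0.5,0,0,5],[-5,0.5,0,0,5],[-5,0.5,0,0,5],[-5,0.5,0,0,5],[-5,0.5,0,0,5],[-5,0.5,0,0,5],[-5,0.5,0,0,5],[-5,0.5,0,0,5]]' 40
python3 - <<'E'
from h import *
st()
c=cam("wrist"); crop(c,"w4",200,30,320,150,5)
im=c["pixels"][36:132,220:290].astype(float)
im=np.clip((im-10)*3,0,255).astype(np.uint8)
cv2.imwrite("pics/w4e.png",cv2.resize(im[:,:,::-1],None,fx=6,fy=6,interpolation=cv2.INTER_CUBIC))
E
```

```text
time: 5.85
tool_pos: [0.4805, 0.3269, 0.0674]
tcp_rot: [-1.161, 1.275, -1.28]
wrist_force: [4.7, -4.6, 5.9]
width: 0.157
t 5.85 tcp [480.5 326.9  67.4] zaxis deg -5.36 tilt -1.000 width 13.4 F [ 4.7 -4.6  5.9] q6 0.65
```

View pics/w4e.png

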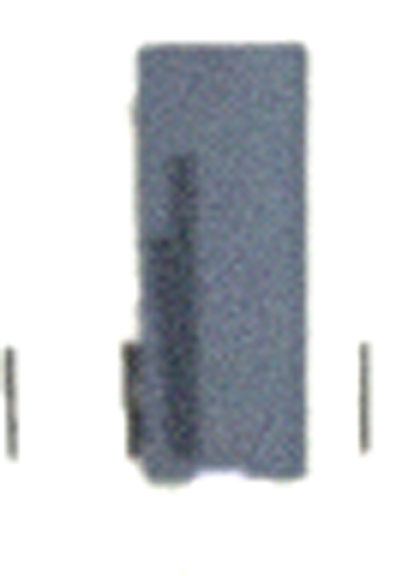

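Index tip (notch at about col 220 of the crop) sits at the middle of the pointer block (140–305), so it's aligned to well under 1 mm. Holding.

```bash
for i in 1 2; do python3 -m jog '[[0,0,0,0,5],[0,0,0,0,5],[0,0,0,0,5],[0,0,0,0,5],[0,0,0,0,5],[0,0,0,0,5],[0,0,0,0,5],[0,0,0,0,5],[0,0,0,0,5],[0,0,0,0,5]]' 40; done
python3 - <<'E'
from h import *
st()
c=cam("wrist")
im=c["pixels"][36:132,220:290].astype(float)
im=np.clip((im-10)*3,0,255).astype(np.uint8)
cv2.imwrite("pics/w5e.png",cv2.resize(im[:,:,::-1],None,fx=6,fy=6,interpolation=cv2.INTER_CUBIC))
E
```

```text
time: 7.15
tool_pos: [0.4804, 0.327, 0.0674]
tcp_rot: [-1.161, 1.275, -1.28]
wrist_force: [3.8, -4.1, 5.5]
width: 0.156
time: 8.4
tool_pos: [0.4804, 0.3269, 0.0674]
tcp_rot: [-1.161, 1.275, -1.28]
wrist_force: [4.0, -4.1, 5.9]
width: 0.159
t 8.40 tcp [480.4 326.9  67.4] zaxis deg -5.36 tilt -1.000 width 13.5 F [ 4.  -4.1  5.9] q6 0.65
```

View pics/w5e.png

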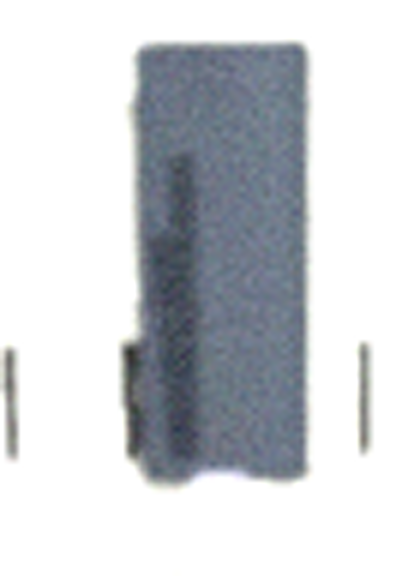

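Held unchanged for over 2.5 s. Now return it home and release.

```bash
python3 -m jog '[[8,-0.7,0,0,5],[18,-1.7,0,0,5],[28,-2.6,0,0,5],[38,-3.5,0,0,5],[48,-4.5,0,0,5],[58,-5.5,0,0,5],[66,-6.2,0,0,5],[71,-6.7,0,0,5],[72.5,-6.9,0,0,5],[72.5,-6.9,0,0,5]]' 40
python3 -m jog '[[0,0,0,0,30],[0,0,0,0,60],[0,0,0,0,85],[0,0,0,0,85],[0,0,0,0,85],[0,0,20,0,85],[0,0,50,0,85],[0,0,80,0,85],[0,0,100,0,85],[0,0,100,0,85]]' 40
python3 - <<'E'
from h import *
st()
c=cam("wrist"); crop(c,"w6",90,40,290,220,4)
s=cam("scene"); crop(s,"s6",180,150,440,290,3)
E
```

```text
time: 9.7
tool_pos: [0.5523, 0.3209, 0.0674]
tcp_rot: [-1.161, 1.277, -1.278]
wrist_force: [1.3, -0.7, 6.4]
width: 0.159
time: 10.95
tool_pos: [0.5529, 0.3214, 0.1694]
tcp_rot: [-1.158, 1.276, -1.278]
wrist_force: [0.1, -0.6, 0.3]
width: 0.996
t 10.95 tcp [552.9 321.4 169.4] zaxis deg -5.40 tilt -1.000 width 85.0 F [ 0.1 -0.6  0.3] q6 0.58
```

View pics/w6.png

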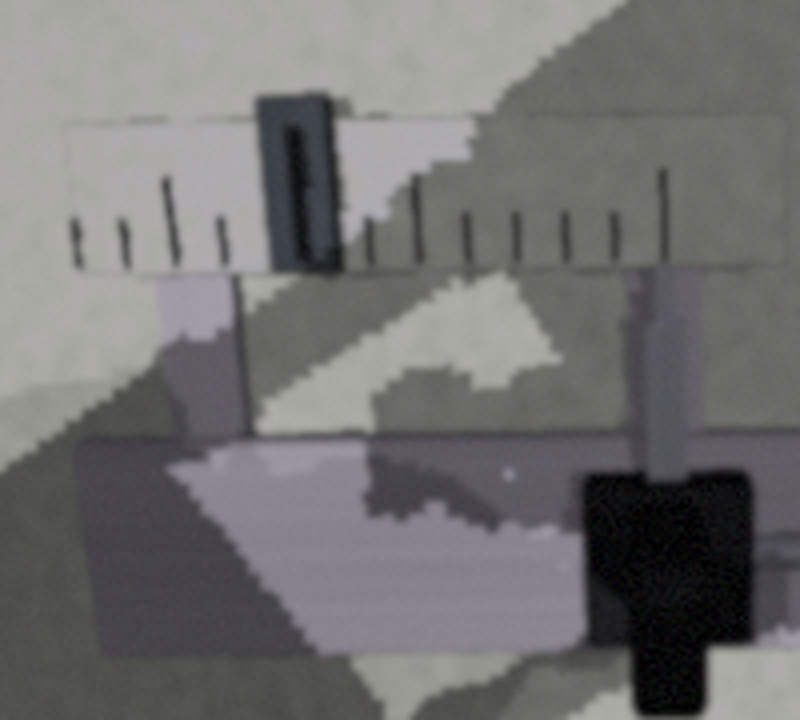

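View pics/s6.png

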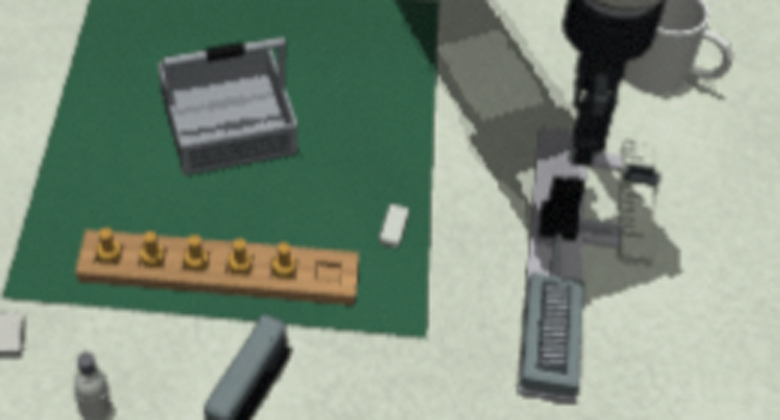

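The slide is home (index at the zero tick, crop col 663) and the pointer unmoved. Moving over the tray.

```bash
python3 -m jog '[[0,-30,20,0,60],[5,-75,40,-5,60],[10,-125,40,-10,60],[20,-175,40,-15,60],[25,-220,40,-20,60],[35,-270,40,-25,60],[42,-305,40,-30,60],[45,-335,40,-35,60],[45,-345,40,-35,60],[45,-345,40,-35,60]]' 40
python3 - <<'E'
from h import *
st()
c=cam("wrist"); cv2.imwrite("pics/w7.png",c["pixels"][:,:,::-1])
print(proj(c,[[.638,y,.048] for y in (-.105,-.063,-.021,.021,.063)]))
E
```

```text
time: 12.3
tool_pos: [0.5956, -0.0244, 0.205]
tcp_rot: [-0.791, 1.709, -1.706]
wrist_force: [1.0, 0.3, 0.1]
width: 0.705
t 12.30 tcp [595.6 -24.4 205. ] zaxis deg -40.38 tilt -1.000 width 60.2 F [1.  0.3 0.1] q6 0.62
[[350.41751639 212.61027017]
 [322.61169278 178.70174647]
 [292.84392915 142.48240905]
 [260.99494614 103.8237547 ]
 [226.95561555  62.61330106]]
```

View pics/w7.png

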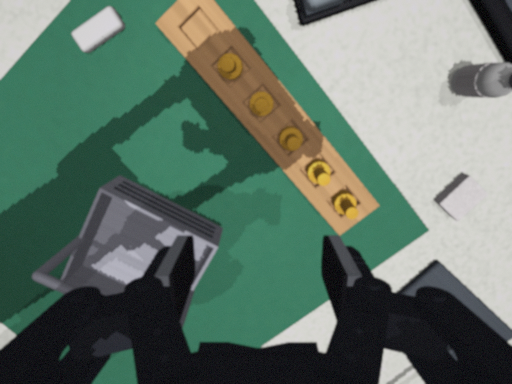

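Run:
```python
from h import *
c=cam("wrist"); crop(c,"w7b",150,0,400,240,3.1)
```

```text
(no output)
```

View pics/w7b.png

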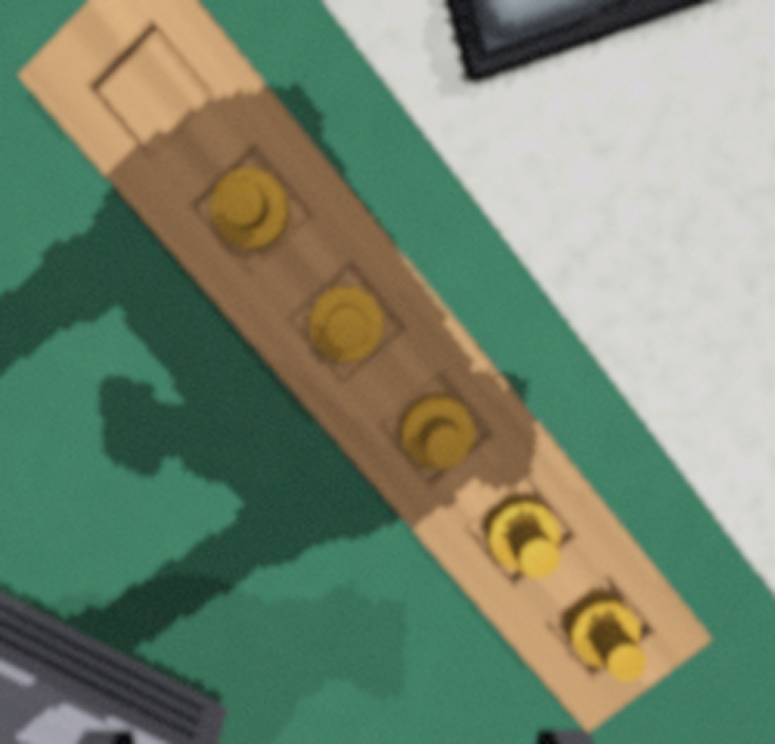

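Run:
```python
from h import *
np.set_printoptions(precision=4,suppress=True)
c=cam("wrist");st()
P=lambda p,z: plane(c,(np.array(p,float)+.5)/3.1-.5+[150,0],z)[:,:2]
print("stem",P([(240,203),(347,327),(447,440),(540,558),(627,662)],.048))
print("foot",P([(250,208),(345,323),(438,430),(525,537),(603,632)],.024))
t=P([(590,732),(711,638),(20,73)],.016); print("tray corners",t, "c end",(t[0]+t[1])/2)
```

```text
t 12.45 tcp [596.  -23.3 205.9] zaxis deg -40.30 tilt -1.000 width 60.0 F [ 0.8 -0.2 -0.1] q6 0.62
stem [[ 0.6372  0.0626]
 [ 0.6381  0.0209]
 [ 0.6396 -0.02  ]
 [ 0.6388 -0.0636]
 [ 0.6393 -0.1056]]
foot [[ 0.6378  0.0624]
 [ 0.6378  0.0211]
 [ 0.639  -0.0205]
 [ 0.6388 -0.0636]
 [ 0.6389 -0.1044]]
tray corners [[ 0.6145 -0.1342]
 [ 0.6645 -0.1326]
 [ 0.6124  0.1317]] c end [ 0.6395 -0.1334]
```

```bash
python3 -m jog '[[20,1,-30,0,34],[43,3,-80,0,34],[43,3,-110,0,34],[43,3,-130,0,34],[43,3,-145,0,34],[43,3,-154.5,0,34],[43,3,-154.5,0,34],[43,3,-154.5,0,8],[43,3,-154.5,0,4],[43,3,-154.5,0,4]]' 50
python3 - <<'E'
from h import *
st()
c=cam("wrist"); cv2.imwrite("pics/w8.png",c["pixels"][:,:,::-1])
E
```

```text
time: 13.7
tool_pos: [0.6398, -0.0214, 0.0527]
tcp_rot: [-0.787, 1.706, -1.707]
wrist_force: [-0.5, 1.3, 2.9]
width: 0.114
t 13.70 tcp [639.8 -21.4  52.7] zaxis deg -40.41 tilt -1.000 width 9.7 F [-0.5  1.3  2.9] q6 0.63
```

View pics/w8.png

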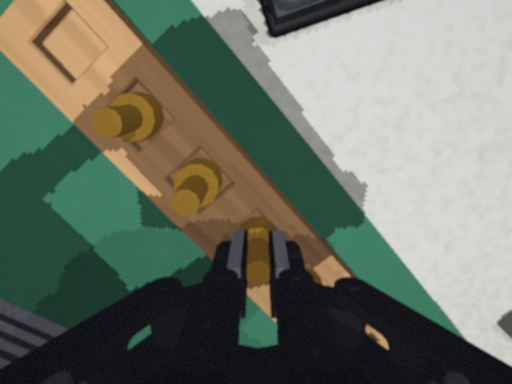

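```bash
python3 -m jog '[[0,0,20,0,4],[0,0,60,0,4],[0,0,110,-3,4],[-40,-2,145,-9,4],[-85,-4,148,-15,4],[-125,-7,148,-21,4],[-150,-9,148,-27,4],[-159,-9,148,-31,4],[-159,-9,148,-31,4],[-159,-9,148,-31,4]]' 50
python3 - <<'E'
from h import *
st()
c=cam("wrist"); cv2.imwrite("pics/w9.png",c["pixels"][:,:,::-1])
t=cam("top"); crop(t,"t9",200,155,330,255,6)
E
```

```text
time: 15.0
tool_pos: [0.4811, -0.0305, 0.2007]
tcp_rot: [-0.334, 2.044, -2.045]
wrist_force: [0.9, 0.0, -0.6]
width: 0.116
t 15.00 tcp [481.1 -30.5 200.7] zaxis deg -71.33 tilt -1.000 width 9.9 F [ 0.9  0.  -0.6] q6 1.13
```

View pics/w9.png

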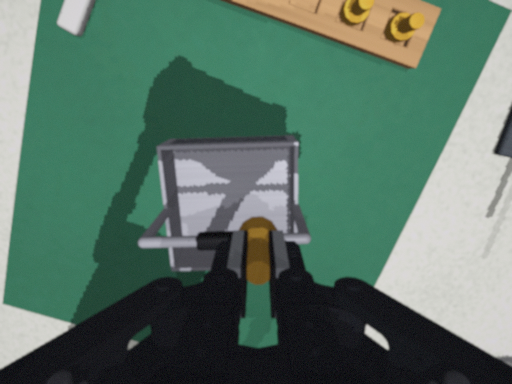

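View pics/t9.png

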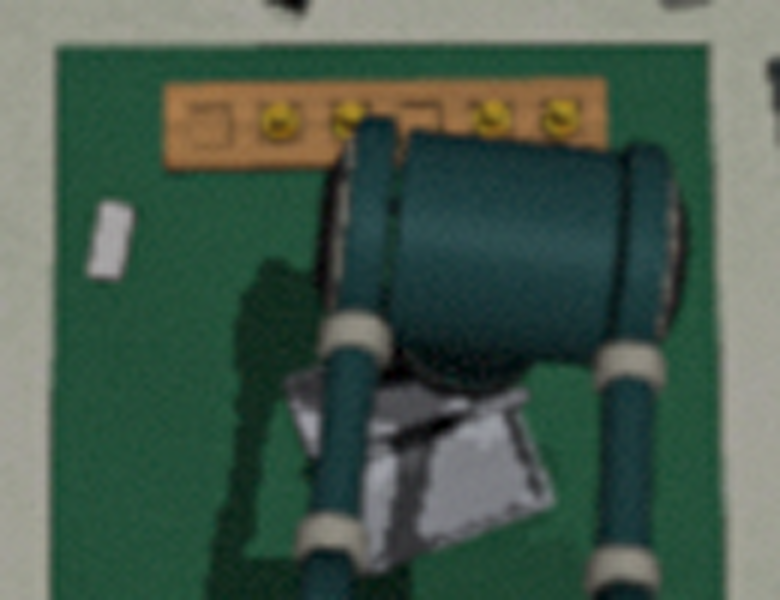

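Run:
```python
from h import *
np.set_printoptions(precision=4,suppress=True)
c=cam("wrist"); crop(c,"w9b",130,120,330,280,4)
p=plane(c,[(158,147),(298,138)],.045)[:,:2]; print(p,np.linalg.norm(p[0]-p[1]),p.mean(0))
d=p[0]-p[1]; a=np.degrees(np.arctan2(-d[0],d[1])); print("yaw",a)
ex=np.array([np.cos(np.radians(a)),np.sin(np.radians(a))]); print("centre from edge",p.mean(0)-.06*ex)
b=plane(c,[(140,243),(310,238)],.105)[:,:2]; print(b,b.mean(0),np.linalg.norm(b[0]-b[1]))
```

```text
[[ 0.4797  0.0583]
 [ 0.5249 -0.0519]] 0.11912870215054477 [0.5023 0.0032]
yaw 22.276721526047712
centre from edge [ 0.4468 -0.0196]
[[ 0.4225  0.04  ]
 [ 0.4659 -0.0759]] [ 0.4442 -0.018 ] 0.12371700553686893
```

View pics/w9b.png

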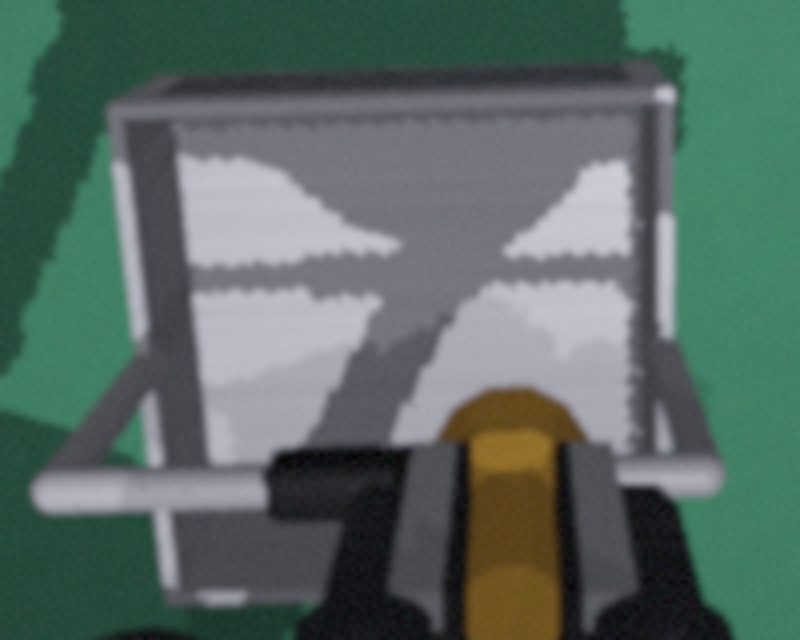

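```bash
python3 -m jog '[[0,-1,-40,1,4],[0,-1.5,-80,2,4],[0,-1.5,-110,2,4],[0,-1.5,-130,2,4],[0,-1.5,-130,2,4],[0,-1.5,-130,2,26],[0,-1.5,-130,2,26],[0,-1.5,-130,2,26],[0,-1.5,-80,2,26],[0,-1.5,0,2,26]]' 50
python3 - <<'E'
from h import *
st()
c=cam("wrist"); cv2.imwrite("pics/w10.png",c["pixels"][:,:,::-1])
E
```

```text
time: 16.4
tool_pos: [0.4789, -0.0318, 0.1824]
tcp_rot: [-0.372, 2.028, -2.026]
wrist_force: [0.9, -0.1, 0.0]
width: 0.306
t 16.40 tcp [478.9 -31.8 182.4] zaxis deg -69.40 tilt -1.000 width 26.1 F [ 0.9 -0.1  0. ] q6 1.09
```

View pics/w10.png

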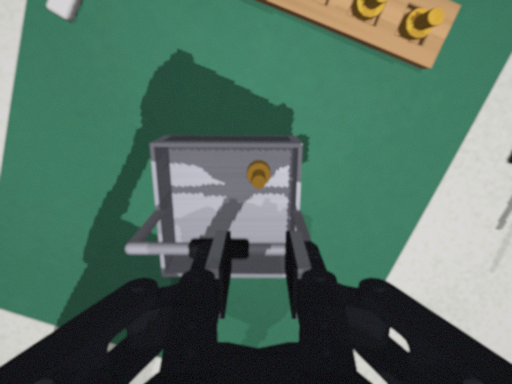

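```bash
python3 -m jog '[[50,-10,0,9,34],[100,-20,0,18,34],[150,-30,0,27,34],[158,-31,-20,29,34],[158,-31,-60,29,34],[158,-31,-100,29,34],[158,-31,-130,29,34],[158,-31,-148.5,29,34],[158,-31,-148.5,29,34],[158,-31,-148.5,29,6]]' 50
python3 - <<'E'
from h import *
st()
E
```

```text
time: 17.7
tool_pos: [0.6404, -0.0634, 0.0412]
tcp_rot: [-0.784, 1.703, -1.709]
wrist_force: [-8.6, -1.2, 31.4]
width: 0.228
t 17.70 tcp [640.4 -63.4  41.2] zaxis deg -40.43 tilt -1.000 width 19.5 F [-8.6 -1.2 31.4] q6 0.57
```

```bash
python3 -m jog '[[-1,0,6,0,34],[-1,0,11.5,0,34],[-1,0,11.5,0,34],[-1,0,11.5,0,34],[-1,0,11.5,0,34],[-1,0,11.5,0,34],[-1,0,11.5,0,5],[-1,0,11.5,0,4],[-1,0,11.5,0,4],[-1,0,11.5,0,4]]' 50
python3 - <<'E'
from h import *
st()
c=cam("wrist"); cv2.imwrite("pics/w11.png",c["pixels"][:,:,::-1])
t=cam("top"); crop(t,"t11",200,155,330,255,6)
E
```

```text
time: 18.95
tool_pos: [0.6374, -0.0629, 0.0453]
tcp_rot: [-0.788, 1.707, -1.707]
wrist_force: [-0.6, 0.4, 0.2]
width: 0.21
t 18.95 tcp [637.4 -62.9  45.3] zaxis deg -40.40 tilt -1.000 width 17.9 F [-0.6  0.4  0.2] q6 0.57
```

View pics/w11.png

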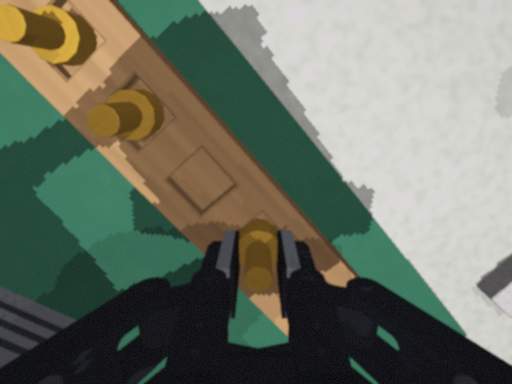

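View pics/t11.png

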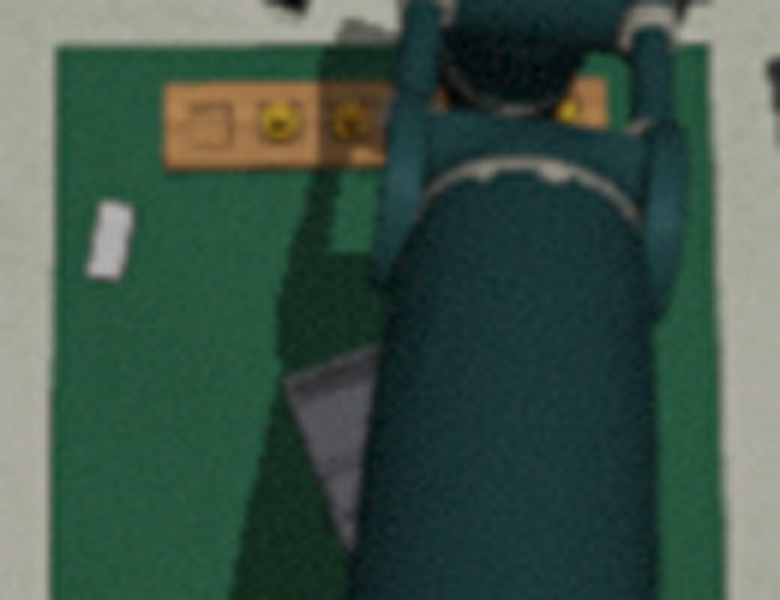

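```bash
python3 -m jog '[[0,0,0,0,34],[0,0,0,0,34],[0,0,3,0,34],[1.5,0,7,0,34],[1.5,0,7,0,34],[1.5,0,7,0,34],[1.5,0,7,0,5],[1.5,0,7,0,4],[1.5,0,7,0,4],[1.5,0,7,0,4]]' 50
python3 - <<'E'
from h import *
st()
c=cam("wrist"); cv2.imwrite("pics/w12.png",c["pixels"][:,:,::-1])
E
```

```text
time: 20.3
tool_pos: [0.6386, -0.0629, 0.0522]
tcp_rot: [-0.789, 1.707, -1.707]
wrist_force: [-0.3, 0.2, -0.3]
width: 0.113
t 20.30 tcp [638.6 -62.9  52.2] zaxis deg -40.40 tilt -1.000 width 9.7 F [-0.3  0.2 -0.3] q6 0.57
```

View pics/w12.png

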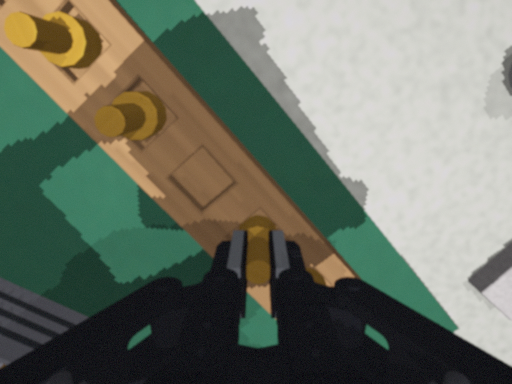

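```bash
python3 -m jog '[[0,0,20,0,4],[0,0,60,0,4],[-5,0,110,-3,4],[-40,18,140,-9,4],[-85,38,148,-15,4],[-130,58,148,-21,4],[-165,73,148,-27,4],[-176,78,148,-29,4],[-176,78,148,-29,4],[-176,78,148,-29,4]]' 50
python3 - <<'E'
from h import *
st()
c=cam("wrist"); cv2.imwrite("pics/w13.png",c["pixels"][:,:,::-1])
E
```

```text
time: 21.6
tool_pos: [0.4637, 0.0149, 0.2014]
tcp_rot: [-0.366, 2.024, -2.025]
wrist_force: [0.3, 0.6, -0.5]
width: 0.115
t 21.60 tcp [463.7  14.9 201.4] zaxis deg -69.37 tilt -1.000 width 9.9 F [ 0.3  0.6 -0.5] q6 1.19
```

View pics/w13.png

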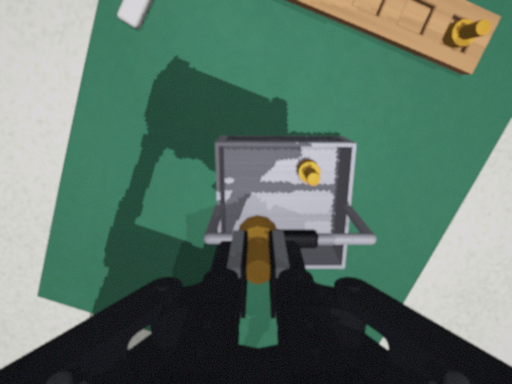

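```bash
python3 -m jog '[[0,0,-45,0,4],[0,0,-90,0,4],[0,0,-120,0,4],[0,0,-131,0,4],[0,0,-131,0,26],[0,0,-131,0,26],[0,0,-131,0,26],[0,0,-85,0,26],[0,0,-40,0,26],[0,0,0,0,26]]' 50
python3 - <<'E'
from h import *
st()
c=cam("wrist"); cv2.imwrite("pics/w14.png",c["pixels"][:,:,::-1])
E
```

```text
time: 22.9
tool_pos: [0.4634, 0.0151, 0.2031]
tcp_rot: [-0.365, 2.024, -2.025]
wrist_force: [0.1, 0.1, 0.5]
width: 0.306
t 22.90 tcp [463.4  15.1 203.1] zaxis deg -69.40 tilt -1.000 width 26.1 F [0.1 0.1 0.5] q6 1.19
```

View pics/w14.png

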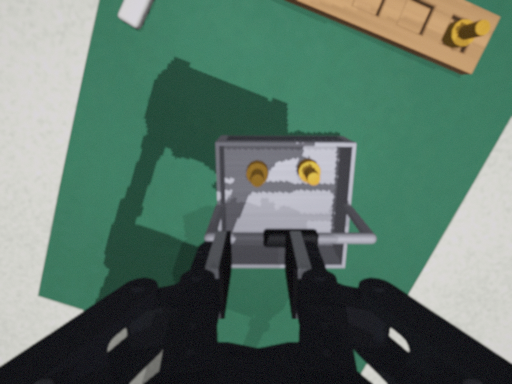

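```bash
python3 -m jog '[[35,-24,0,6,34],[75,-52,0,13,34],[115,-80,0,20,34],[155,-106,0,27,34],[175,-120,-20,29,34],[175,-120,-60,29,34],[175,-120,-100,29,34],[175,-120,-130,29,34],[175,-120,-147,29,34],[175,-120,-147,29,34]]' 50
python3 - <<'E'
from h import *
st()
c=cam("wrist"); cv2.imwrite("pics/w15.png",c["pixels"][:,:,::-1])
E
```

```text
time: 24.2
tool_pos: [0.6371, -0.1047, 0.0524]
tcp_rot: [-0.79, 1.708, -1.706]
wrist_force: [0.1, 0.2, 0.6]
width: 0.4
t 24.20 tcp [ 637.1 -104.7   52.4] zaxis deg -40.40 tilt -1.000 width 34.2 F [0.1 0.2 0.6] q6 0.50
```

View pics/w15.png

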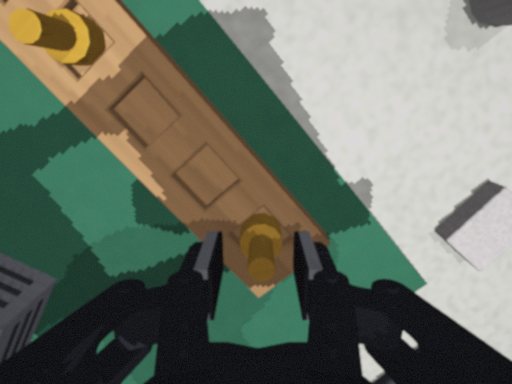

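```bash
python3 -m jog '[[1.5,0,0,0,6],[1.5,0,0,0,4],[1.5,0,0,0,4],[1.5,0,20,0,4],[1.5,0,65,0,4],[0,0,110,0,4],[-30,8,148,-6,4],[-75,18,148,-13,4],[-120,30,148,-20,4],[-165,42,148,-27,4]]' 50
python3 -m jog '[[-30,8,0,-2,4],[-44,11,0,-2,4],[-44,11,0,-2,4],[-44,11,0,-2,4],[-44,11,0,-2,4],[-44,11,0,-2,4],[-44,11,0,-2,4],[-44,11,0,-2,4],[-44,11,0,-2,4],[-44,11,0,-2,4]]' 50
python3 - <<'E'
from h import *
st()
c=cam("wrist"); cv2.imwrite("pics/w16.png",c["pixels"][:,:,::-1])
E
```

```text
time: 25.5
tool_pos: [0.4712, -0.0626, 0.2023]
tcp_rot: [-0.396, 2.007, -2.007]
wrist_force: [-0.7, -0.6, 0.1]
width: 0.113
time: 26.75
tool_pos: [0.4288, -0.0519, 0.2013]
tcp_rot: [-0.368, 2.025, -2.025]
wrist_force: [-0.7, -0.4, -0.6]
width: 0.11
t 26.75 tcp [428.8 -51.9 201.3] zaxis deg -69.40 tilt -1.000 width 9.4 F [-0.7 -0.4 -0.6] q6 1.03
```

View pics/w16.png

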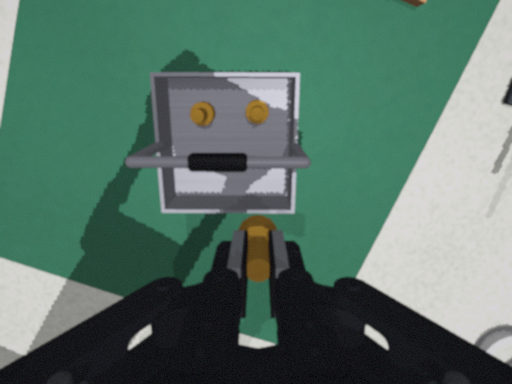

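Run:
```python
from h import *
np.set_printoptions(precision=4,suppress=True)
c=cam("wrist")
p=plane(c,[(151,73),(300,73),(297,213),(161,213)],.045)[:,:2]; print(p,p.mean(0),[np.linalg.norm(p[i]-p[i-1]).round(4) for i in range(4)])
b=plane(c,[(128,162),(308,161)],.105)[:,:2]; print(b.mean(0)); d=b[0]-b[1]; print(np.degrees(np.arctan2(-d[0],d[1])))
```

```text
[[ 0.48    0.0585]
 [ 0.5219 -0.0535]
 [ 0.41   -0.0974]
 [ 0.3665  0.0182]] [ 0.4446 -0.0185] [np.float64(0.1204), np.float64(0.1196), np.float64(0.1202), np.float64(0.1236)]
[ 0.445  -0.0173]
20.88155691177683
```

Basket frame confirmed (0.445, −0.018, yaw 20.9°). Drop at B1.

```bash
python3 -m jog '[[0,0,-45,0,4],[0,0,-90,0,4],[0,0,-120,0,4],[0,0,-131,0,4],[0,0,-131,0,26],[0,0,-131,0,26],[0,0,-131,0,26],[0,0,-85,0,26],[0,0,-40,0,26],[0,0,0,0,26]]' 50
python3 - <<'E'
from h import *
st()
c=cam("wrist"); cv2.imwrite("pics/w17.png",c["pixels"][:,:,::-1])
E
```

```text
time: 28.1
tool_pos: [0.4294, -0.052, 0.204]
tcp_rot: [-0.365, 2.023, -2.025]
wrist_force: [1.1, 1.1, -0.8]
width: 0.307
t 28.10 tcp [429.4 -52.  204. ] zaxis deg -69.40 tilt -1.000 width 26.2 F [ 1.1  1.1 -0.8] q6 1.03
```

View pics/w17.png

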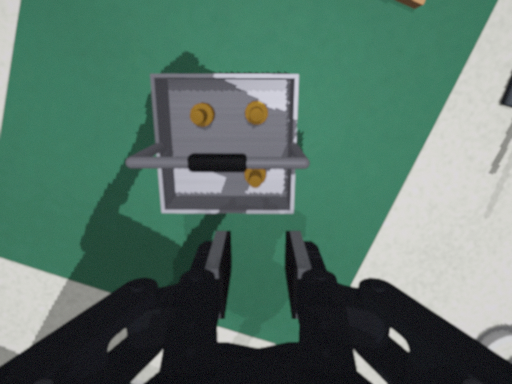

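```bash
python3 -m jog '[[40,22,0,5,34],[80,44,0,11,34],[125,68,0,17,34],[170,92,0,23,34],[209,114,0,29,34],[209,114,-45,29,34],[209,114,-90,29,34],[209,114,-130,29,34],[209,114,-149,29,34],[209,114,-149,29,34]]' 50
python3 - <<'E'
from h import *
st()
c=cam("wrist"); cv2.imwrite("pics/w18.png",c["pixels"][:,:,::-1])
E
```

```text
time: 29.4
tool_pos: [0.6369, 0.062, 0.0512]
tcp_rot: [-0.791, 1.708, -1.707]
wrist_force: [-0.4, 0.2, -0.9]
width: 0.396
t 29.40 tcp [636.9  62.   51.2] zaxis deg -40.40 tilt -1.000 width 33.8 F [-0.4  0.2 -0.9] q6 0.76
```

View pics/w18.png

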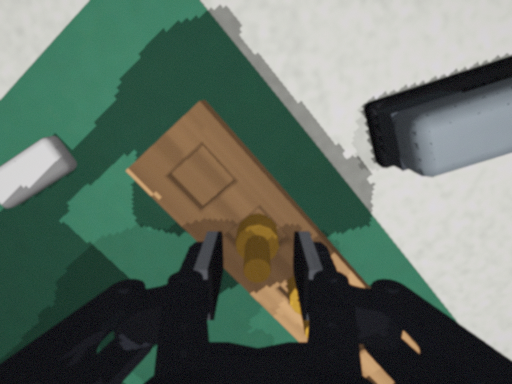

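```bash
python3 -m jog '[[0,0,0,0,6],[0,0,0,0,4],[0,0,0,0,4],[0,0,20,0,4],[0,0,65,0,4],[0,0,110,0,4],[-40,-12,149,-6,4],[-85,-25,149,-13,4],[-130,-39,149,-20,4],[-175,-52,149,-27,4]]' 50
python3 -m jog '[[-35,-10,0,-2,4],[-51,-15,0,-2,4],[-51,-15,0,-2,4],[-51,-15,-10,-2,4],[-51,-15,-10,-2,4],[-51,-15,-10,-2,4],[-51,-15,-10,-2,4],[-51,-15,-10,-2,4],[-51,-15,-10,-2,4],[-51,-15,-10,-2,4]]' 50
python3 - <<'E'
from h import *
st()
c=cam("wrist"); cv2.imwrite("pics/w19.png",c["pixels"][:,:,::-1])
b=plane(c,[(128,162),(308,161)],.105)
E
```

```text
time: 30.7
tool_pos: [0.4615, 0.0095, 0.2026]
tcp_rot: [-0.395, 2.006, -2.008]
wrist_force: [-0.1, -0.5, 0.5]
width: 0.112
time: 31.95
tool_pos: [0.4118, -0.0049, 0.1913]
tcp_rot: [-0.368, 2.025, -2.025]
wrist_force: [-0.3, -0.2, -0.5]
width: 0.117
t 31.95 tcp [411.8  -4.9 191.3] zaxis deg -69.40 tilt -1.000 width 10.0 F [-0.3 -0.2 -0.5] q6 1.14
```

View pics/w19.png

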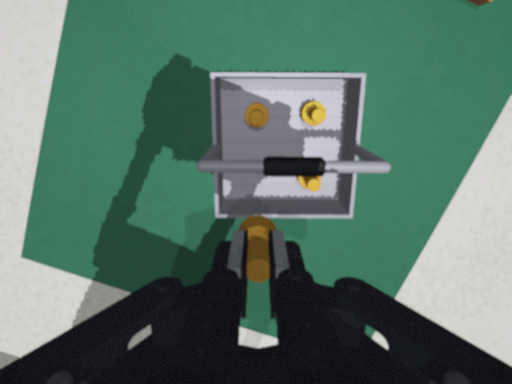

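```bash
python3 -m jog '[[-1,0,-40,0,4],[-1,0,-80,0,4],[-1,0,-110,0,4],[-1,0,-121,0,4],[-1,0,-121,0,26],[-1,0,-121,0,26],[-1,0,-121,0,26],[-1,0,-80,0,26],[-1,0,-35,0,26],[-1,0,10,0,26]]' 50
python3 - <<'E'
from h import *
st()
c=cam("wrist"); cv2.imwrite("pics/w20.png",c["pixels"][:,:,::-1])
E
```

```text
time: 33.25
tool_pos: [0.411, -0.0049, 0.2035]
tcp_rot: [-0.366, 2.024, -2.025]
wrist_force: [0.5, -0.6, 0.0]
width: 0.302
t 33.25 tcp [411.   -4.9 203.5] zaxis deg -69.40 tilt -1.000 width 25.8 F [ 0.5 -0.6  0. ] q6 1.14
```

View pics/w20.png

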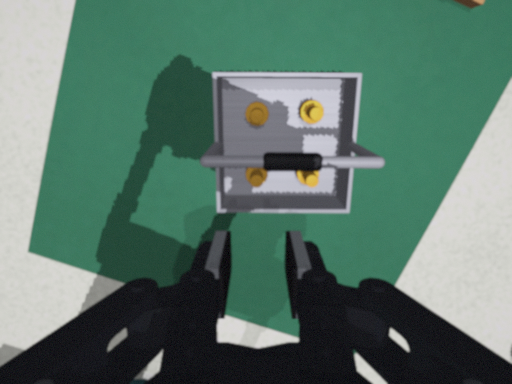

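```bash
python3 -m jog '[[45,5,0,6,34],[92,10,0,12,34],[140,16,0,18,34],[185,21,0,24,34],[227,26,0,29,34],[227,26,-45,29,34],[227,26,-90,29,34],[227,26,-130,29,34],[227,26,-149,29,34],[227,26,-149,29,34]]' 50
python3 - <<'E'
from h import *
st()
c=cam("wrist"); cv2.imwrite("pics/w21.png",c["pixels"][:,:,::-1])
E
```

```text
time: 34.55
tool_pos: [0.637, 0.0211, 0.0512]
tcp_rot: [-0.791, 1.708, -1.707]
wrist_force: [-0.8, -1.1, 1.1]
width: 0.397
t 34.55 tcp [637.   21.1  51.2] zaxis deg -40.40 tilt -1.000 width 33.9 F [-0.8 -1.1  1.1] q6 0.70
```

View pics/w21.png

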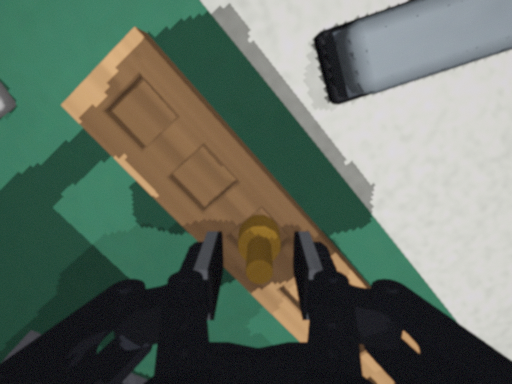

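```bash
python3 -m jog '[[1,0,0,0,6],[1,0,0,0,4],[1,0,0,0,4],[0,0,20,0,4],[0,0,65,0,4],[0,0,110,0,4],[-40,-6,149,-8,4],[-85,-14,149,-16,4],[-125,-20,149,-24,4],[-154,-25,149,-29,4]]' 50
python3 -m jog '[[0,0,0,0,4],[0,0,0,0,4],[0,0,0,0,4],[0,0,0,0,4],[0,0,0,0,4],[0,0,0,0,4],[0,0,0,0,4],[0,0,0,0,4],[0,0,0,0,4],[0,0,0,0,4]]' 50
python3 - <<'E'
from h import *
st()
c=cam("wrist"); cv2.imwrite("pics/w22.png",c["pixels"][:,:,::-1])
E
```

```text
time: 35.85
tool_pos: [0.482, -0.0043, 0.2024]
tcp_rot: [-0.364, 2.026, -2.028]
wrist_force: [0.1, 0.2, -0.6]
width: 0.113
time: 37.1
tool_pos: [0.4838, -0.0039, 0.2013]
tcp_rot: [-0.368, 2.026, -2.025]
wrist_force: [0.7, -0.2, -0.7]
width: 0.114
t 37.10 tcp [483.8  -3.9 201.3] zaxis deg -69.40 tilt -1.000 width 9.7 F [ 0.7 -0.2 -0.7] q6 1.15
```

View pics/w22.png

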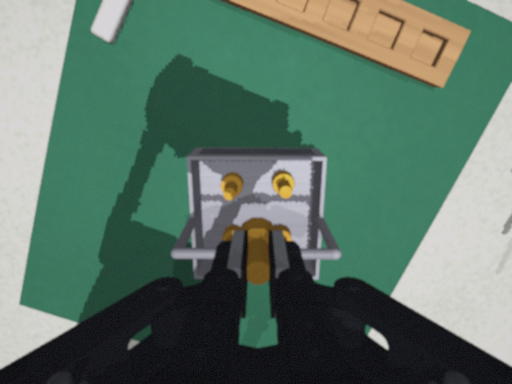

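```bash
python3 -m jog '[[0,0,-45,0,4],[0,0,-90,0,4],[0,0,-120,0,4],[0,0,-130,0,4],[0,0,-130,0,24],[0,0,-130,0,24],[0,0,-130,0,24],[0,0,-85,0,24],[0,0,-40,0,24],[0,0,0,0,24]]' 50
python3 - <<'E'
from h import *
st()
c=cam("wrist"); cv2.imwrite("pics/w23.png",c["pixels"][:,:,::-1])
E
```

```text
time: 38.4
tool_pos: [0.4844, -0.004, 0.2041]
tcp_rot: [-0.365, 2.024, -2.025]
wrist_force: [0.7, 0.3, -0.8]
width: 0.28
t 38.40 tcp [484.4  -4.  204.1] zaxis deg -69.40 tilt -1.000 width 23.9 F [ 0.7  0.3 -0.8] q6 1.15
```

View pics/w23.png

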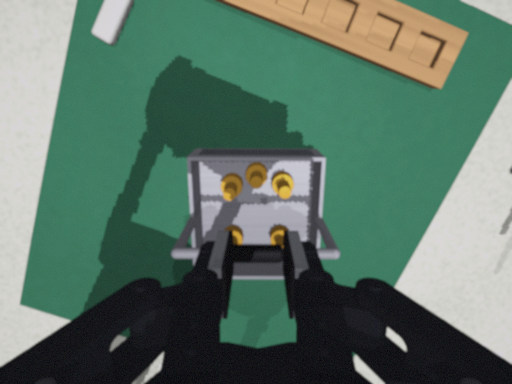

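```bash
python3 -m jog '[[0,0,0,10,45],[0,0,0,20,45],[-5,-3,0,30,45],[-15,-6,0,40,45],[-25,-9,0,50,45],[-35,-12,0,60,45],[-39,-13.5,0,70,45],[-39,-13.5,0,80,45],[-39,-13.5,0,90,45],[-39,-13.5,0,90.3,45]]' 50
python3 - <<'E'
from h import *
np.set_printoptions(precision=4,suppress=True)
st()
c=cam("wrist"); cv2.imwrite("pics/w24.png",c["pixels"][:,:,::-1])
t=cam("top"); crop(t,"t24",200,155,330,255,6)
E
```

```text
time: 39.7
tool_pos: [0.4451, -0.0175, 0.202]
tcp_rot: [-1.359, 0.936, -0.939]
wrist_force: [0.6, -0.7, 0.5]
width: 0.528
t 39.70 tcp [445.1 -17.5 202. ] zaxis deg 20.81 tilt -1.000 width 45.1 F [ 0.6 -0.7  0.5] q6 -0.46
```

View pics/w24.png

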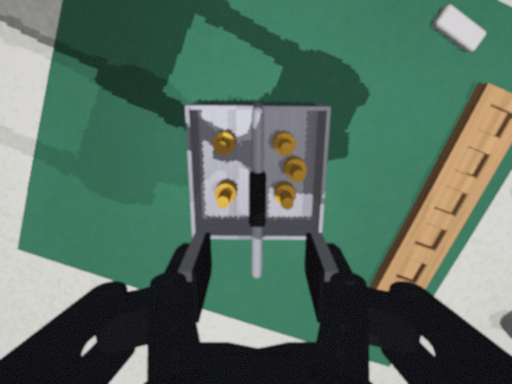

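Run:
```python
from h import *
np.set_printoptions(precision=4,suppress=True)
c=cam("wrist")
print(plane(c,[(257,172),(258,227),(257.5,199.5)],.111))
b=plane(c,[(257,112),(257,275)],.109);d=b[0]-b[1];print(b,np.degrees(np.arctan2(-d[0],d[1])))
```

```text
[[ 0.4378  0.0017  0.111 ]
 [ 0.4525 -0.0351  0.111 ]
 [ 0.445  -0.0162  0.111 ]]
[[ 0.4241  0.0381  0.109 ]
 [ 0.4658 -0.0725  0.109 ]] 20.674315017777456
```

Sleeve at (0.445, −0.016), yaw 20.7°, sleeve length 39.6 mm ✓. Descend, grip, lift slightly.

```bash
python3 -m jog '[[0,1,-30,0,45],[0,1,-60,0,45],[0,1,-80,0,45],[0,1,-90,0,45],[0,1,-90,0,45],[0,1,-90,0,8],[0,1,-90,0,4],[0,1,-90,0,4],[0,1,-90,0,4],[0,1,-90,0,4]]' 100
python3 - <<'E'
from h import *
st()
c=cam("wrist"); cv2.imwrite("pics/w25.png",c["pixels"][:,:,::-1])
E
```

```text
time: 41.1
tool_pos: [0.4451, -0.0167, 0.112]
tcp_rot: [-1.36, 0.936, -0.937]
wrist_force: [-3.1, -2.0, 7.0]
width: 0.116
t 41.10 tcp [445.1 -16.7 112. ] zaxis deg 20.90 tilt -1.000 width 9.9 F [-3.1 -2.   7. ] q6 -0.46
```

View pics/w25.png

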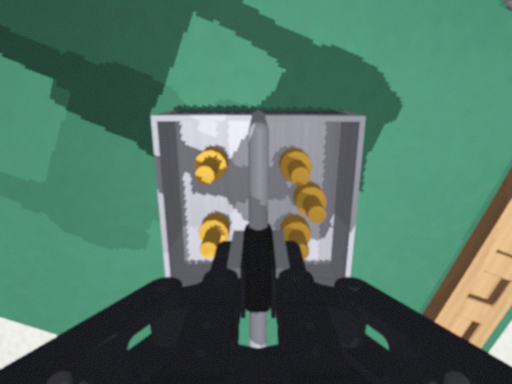

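```bash
python3 -m jog '[[0,0,4,0,4],[0,0,10,0,4],[0,0,20,0,4],[0,0,30,0,4],[0,0,40,0,4],[0,0,50,0,4],[0,0,58,0,4],[0,0,64,0,4],[0,0,67,0,4],[0,0,67,0,4]]' 100
python3 - <<'E'
from h import *
st()
c=cam("wrist"); cv2.imwrite("pics/w26.png",c["pixels"][:,:,::-1])
E
```

```text
time: 42.4
tool_pos: [0.4448, -0.0164, 0.1783]
tcp_rot: [-1.36, 0.936, -0.937]
wrist_force: [-0.2, -0.6, -4.9]
width: 0.119
t 42.40 tcp [444.8 -16.4 178.3] zaxis deg 20.90 tilt -1.000 width 10.1 F [-0.2 -0.6 -4.9] q6 -0.46
```

View pics/w26.png

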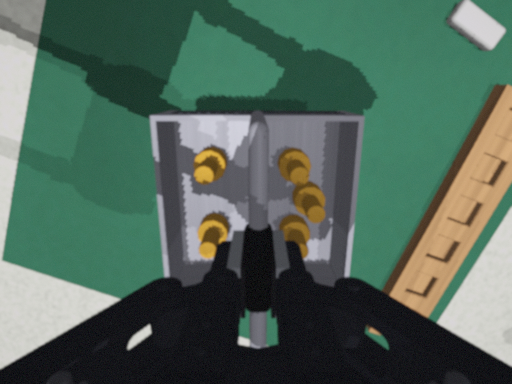

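```bash
python3 -m jog '[[-1,-8,0,-0.5,4],[-2,-22,0,-1.5,4],[-4,-40,0,-2.5,4],[-6,-60,0,-3.5,4],[-8,-80,0,-4.5,4],[-10,-100,0,-5.5,4],[-12,-120,0,-6,4],[-13,-140,0,-6.5,4],[-14,-155,0,-7,4],[-14,-165,0,-7,4]]' 100
python3 -m jog '[[-1,-15,0,-0.5,4],[-2,-35,0,-1.5,4],[-3,-55,0,-2.5,4],[-4,-75,0,-3.5,4],[-5,-95,0,-4.5,4],[-6,-115,0,-5.5,4],[-8,-133,0,-6.5,4],[-10,-148,0,-6.5,4],[-11,-158,0,-6.5,4],[-11,-162,0,-6.5,4]]' 100
python3 - <<'E'
from h import *
st()
c=cam("wrist"); cv2.imwrite("pics/w27.png",c["pixels"][:,:,::-1])
t=cam("top"); crop(t,"t27",320,140,420,240,6)
s=cam("scene"); crop(s,"s27",90,130,290,270,4)
E
```

```text
time: 43.7
tool_pos: [0.4305, -0.1825, 0.1782]
tcp_rot: [-1.314, 1.03, -1.029]
wrist_force: [-0.1, 0.1, -4.2]
width: 0.119
time: 44.95
tool_pos: [0.4197, -0.3439, 0.1782]
tcp_rot: [-1.267, 1.114, -1.114]
wrist_force: [-0.3, -0.2, -4.7]
width: 0.118
t 44.95 tcp [ 419.7 -343.9  178.2] zaxis deg 7.37 tilt -1.000 width 10.1 F [-0.3 -0.2 -4.7] q6 -0.86
```

View pics/w27.png

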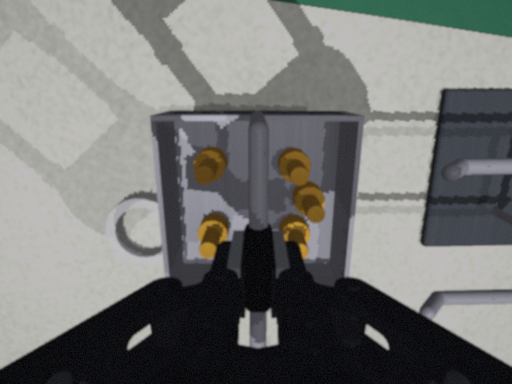

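View pics/s27.png

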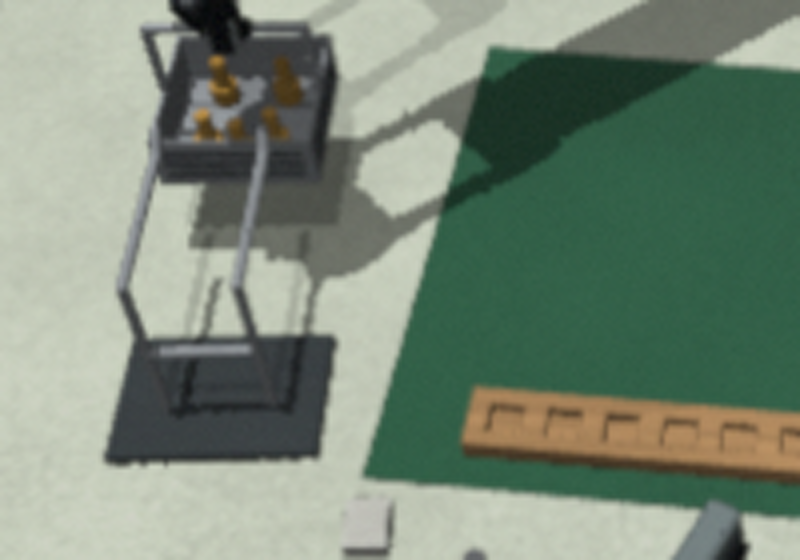

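View pics/t27.png

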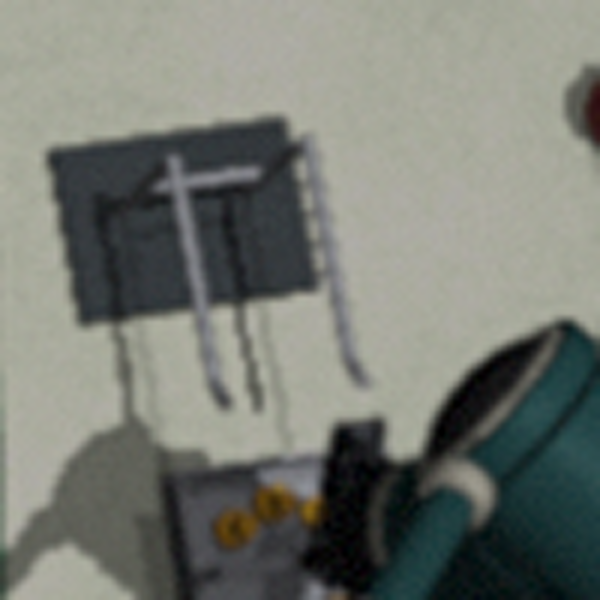

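Run:
```python
from h import *
np.set_printoptions(precision=4,suppress=True)
c=cam("wrist"); crop(c,"w27b",380,60,512,340,2.1)
print(plane(c,[(453,172),(428,308)],.156))
l=plane(c,[(475,167),(510,167)],.140);r=plane(c,[(445,297),(505,296)],.140);print(l,r)
print(proj(c,[[.5025,-.2953,.156],[.5122,-.3707,.156]]))
```

```text
[[ 0.5028 -0.294   0.156 ]
 [ 0.512  -0.3658  0.156 ]]
[[ 0.5235 -0.2928  0.14  ]
 [ 0.5413 -0.2904  0.14  ]] [[ 0.531  -0.3683  0.14  ]
 [ 0.5656 -0.3635  0.14  ]]
[[451.5944 174.614 ]
 [425.7109 315.9706]]
```

View pics/w27b.png

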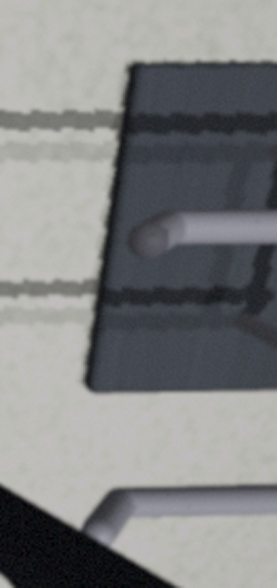

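```bash
python3 -m jog '[[2,0.2,4,0,4],[10,1.3,4,0,4],[25,3.1,4,0,4],[42,5.3,4,0,4],[60,7.5,4,0,4],[78,9.8,4,0,4],[96,12,4,0,4],[112,14,4,0,4],[124,15.5,4,0,4],[129,16.2,4,0,4]]' 100
python3 - <<'E'
from h import *
st()
c=cam("wrist"); cv2.imwrite("pics/w28.png",c["pixels"][:,:,::-1])
s=cam("scene"); crop(s,"s28",90,130,290,270,4)
E
```

```text
time: 46.4
tool_pos: [0.5496, -0.3271, 0.1822]
tcp_rot: [-1.268, 1.113, -1.113]
wrist_force: [0.5, 0.2, -4.2]
width: 0.117
t 46.40 tcp [ 549.6 -327.1  182.2] zaxis deg 7.43 tilt -1.000 width 10.0 F [ 0.5  0.2 -4.2] q6 -0.71
```

View pics/w28.png

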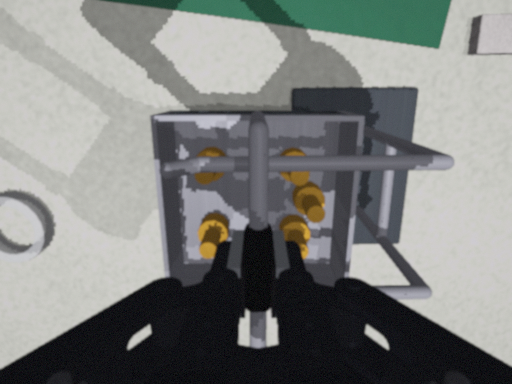

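View pics/s28.png

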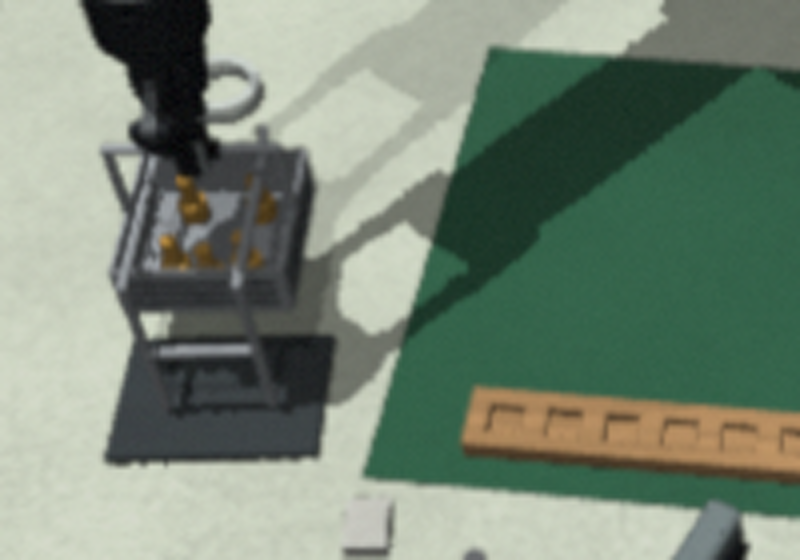

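```bash
python3 -m jog '[[0,0,-4,0,4],[0,0,-9,0,4],[0,0,-14,0,4],[0,0,-18,0,4],[0,0,-21,0,4],[0,0,-23,0,4],[0,0,-25,0,4],[0,0,-26,0,4],[0,0,-27,0,4],[0,0,-27,0,4]]' 100
python3 - <<'E'
from h import *
st()
c=cam("wrist"); cv2.imwrite("pics/w29.png",c["pixels"][:,:,::-1])
E
```

```text
time: 47.75
tool_pos: [0.5488, -0.3272, 0.1553]
tcp_rot: [-1.268, 1.114, -1.114]
wrist_force: [-0.2, -0.5, -4.2]
width: 0.113
t 47.75 tcp [ 548.8 -327.2  155.3] zaxis deg 7.40 tilt -1.000 width 9.7 F [-0.2 -0.5 -4.2] q6 -0.71
```

View pics/w29.png

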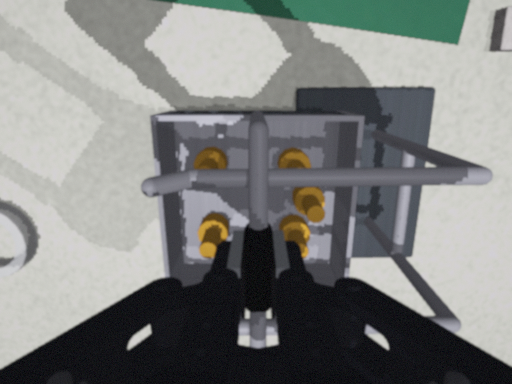

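```bash
python3 -m jog '[[0,0,-0.5,0,4],[0,0,-1,0,4],[0,0,-1.5,0,4],[0,0,-2,0,4],[0,0,-2,0,4],[0,0,-2,0,4],[0,0,-2,0,4],[0,0,-2,0,4],[0,0,-2,0,4],[0,0,-2,0,4]]' 100
```

```text
time: 49.05
tool_pos: [0.5491, -0.3274, 0.1545]
tcp_rot: [-1.267, 1.113, -1.114]
wrist_force: [-3.0, 1.1, 4.9]
width: 0.117
```

Contact: the vertical force went from −4.2 to +4.9 N, so the bar rests on the prongs. Open and lift away.

```bash
python3 -m jog '[[0,0,0.7,0,4],[0,0,0.7,0,10],[0,0,0.7,0,16],[0,0,0.7,0,22],[0,0,0.7,0,30],[0,0,0.7,0,40],[0,0,0.7,0,40],[0,0,0.7,0,40],[0,0,0.7,0,40],[0,0,0.7,0,40]]' 100
python3 - <<'E'
from h import *
st()
c=cam("wrist"); cv2.imwrite("pics/w30.png",c["pixels"][:,:,::-1])
E
```

```text
time: 50.3
tool_pos: [0.5488, -0.3272, 0.154]
tcp_rot: [-1.268, 1.113, -1.114]
wrist_force: [-0.3, 0.4, -0.3]
width: 0.471
t 50.30 tcp [ 548.8 -327.2  154. ] zaxis deg 7.40 tilt -1.000 width 40.2 F [-0.3  0.4 -0.3] q6 -0.71
```

View pics/w30.png

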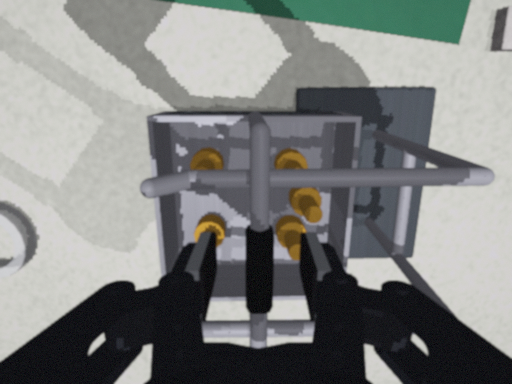

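The basket stays hanging on its own with the jaws open (sleeve at (258,268) midway between the fingers). Rising clear.

```bash
python3 -m jog '[[0,0,10,0,40],[0,0,25,0,40],[0,0,45,0,40],[0,0,70,0,40],[0,0,100,0,40],[0,0,130,0,40],[0,0,150,0,40],[0,0,150,0,40],[0,0,150,0,40],[0,0,150,0,40]]' 100
python3 -m jog '[[-20,20,0,0,40],[-40,50,0,0,40],[-60,90,0,0,40],[-80,130,0,0,40],[-90,170,0,0,40],[-100,210,0,0,40],[-100,250,0,0,40],[-100,280,0,0,40],[-100,280,0,0,40],[-100,280,0,0,40]]' 100
python3 - <<'E'
from h import *
st()
t=cam("top"); crop(t,"t31",320,140,420,240,6); cv2.imwrite("pics/t31f.png",t["pixels"][:,:,::-1])
s=cam("scene"); crop(s,"s31",90,130,290,270,4); cv2.imwrite("pics/s31f.png",s["pixels"][:,:,::-1])
E
```

```text
time: 51.6
tool_pos: [0.5481, -0.3268, 0.302]
tcp_rot: [-1.268, 1.116, -1.111]
wrist_force: [0.4, -0.6, -0.0]
width: 0.469
time: 52.85
tool_pos: [0.4485, -0.0476, 0.3033]
tcp_rot: [-1.269, 1.114, -1.113]
wrist_force: [-0.2, 0.2, -0.2]
width: 0.464
t 52.85 tcp [448.5 -47.6 303.3] zaxis deg 7.43 tilt -1.000 width 39.7 F [-0.2  0.2 -0.2] q6 -0.29
```

View pics/t31.png

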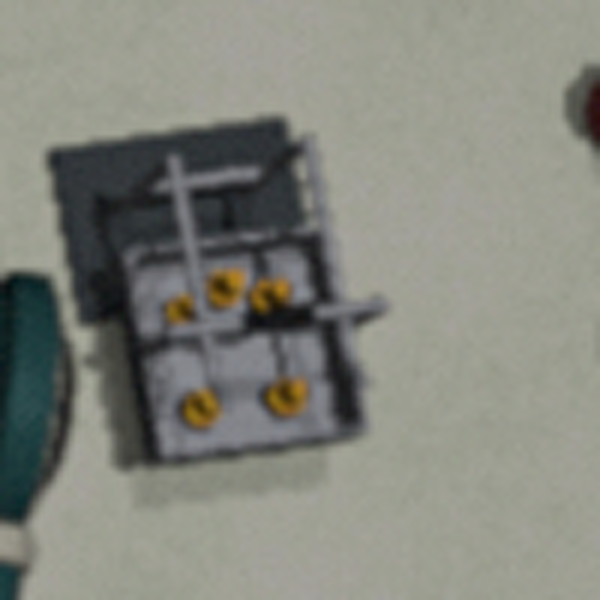

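View pics/s31.png

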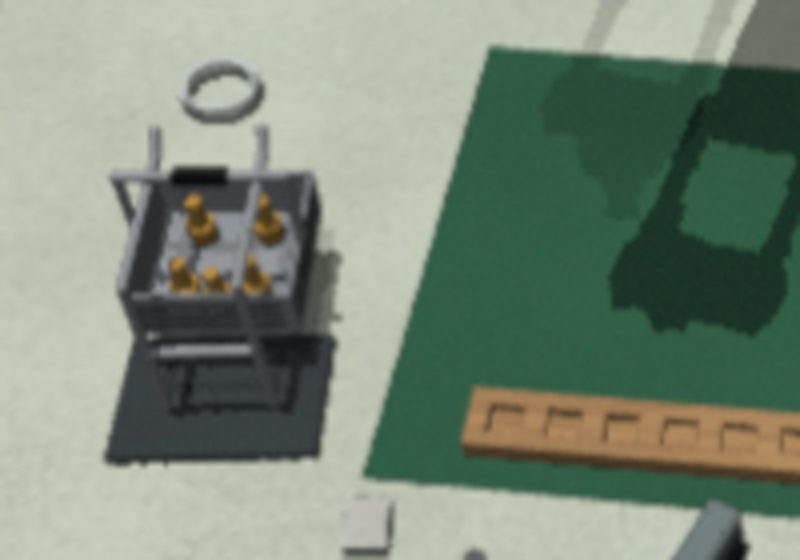

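View pics/s31f.png

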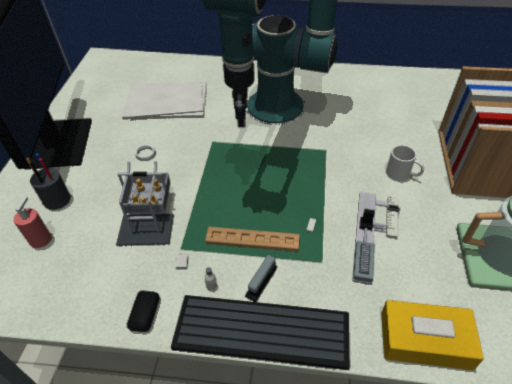

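View pics/t31f.png

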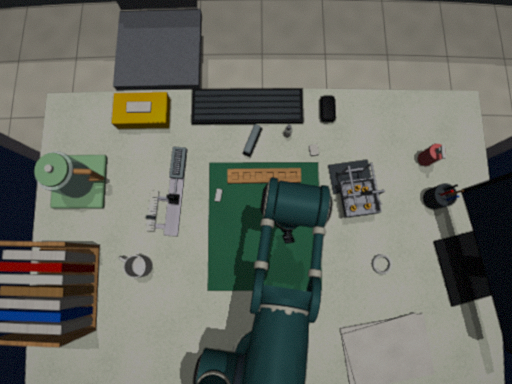

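```bash
python3 -m jog '[[0,0,0,0,40],[0,0,0,0,40],[0,0,0,0,40],[0,0,0,0,40],[0,0,0,0,40],[0,0,0,0,40],[0,0,0,0,40],[0,0,0,0,40],[0,0,0,0,40],[0,0,0,0,40]]' 100 >/dev/null
python3 - <<'E'
from h import *
np.set_printoptions(precision=4,suppress=True)
t=cam("top"); old=cv2.imread("pics/t31f.png")[:,:,::-1].astype(int)
d=np.abs(t["pixels"].astype(int)-old).max(2)[150:230,325:390]; print("max diff basket region",d.max(),(d>40).sum())
o=np.array([.549,-.3277]);a=np.radians(7.3);B=np.array([[np.cos(a),-np.sin(a)],[np.sin(a),np.cos(a)]])
T=lambda p,z: plane(t,(np.array(p,float)+.5)/6-.5+[320,140],z)[:,:2]
p=T([(252,325),(312,315),(140,345),(385,305)],.152)
print("sleeve ends, bar ends in stand frame",(p-o)@B)
r=T([(128,250),(322,233),(360,435),(152,465)],.088);print("rim centre",(r.mean(0)-o)@B,[np.linalg.norm(r[i]-r[i-1]).round(3) for i in range(4)])
crop(t,"t32g",120,140,220,240,6)
E
```

```text
max diff basket region 19 0
sleeve ends, bar ends in stand frame [[-0.001   0.0141]
 [ 0.     -0.0193]
 [-0.0037  0.0762]
 [ 0.0001 -0.06  ]]
rim centre [-0.0033  0.0029] [np.float64(0.123), np.float64(0.113), np.float64(0.117), np.float64(0.12)]
```

View pics/t32g.png

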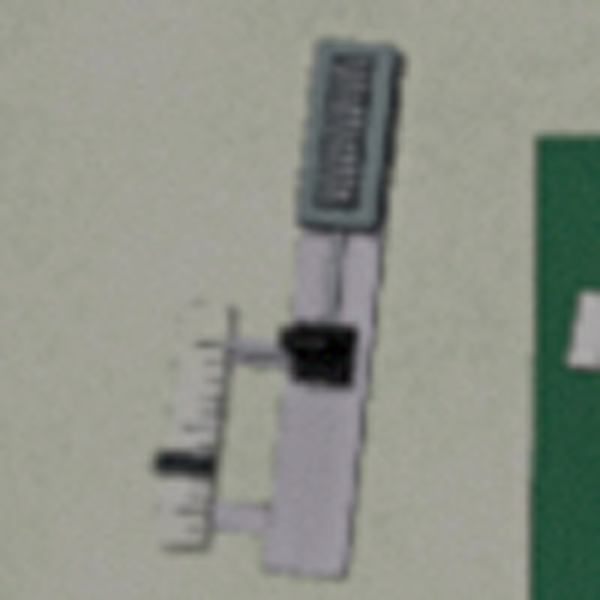

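The gauge looks as it did at the start, with the slide home and the pointer at the same pixels. The basket hangs centred and still. Handing in.

```bash
python3 -c "
from workcell import bot
print(bot.finish_job(), bot.read_state()['time'])"
```

```text
the job is handed in; nothing more can be done
the job is handed in; nothing more can be done
```

The job is handed in, with both parts done and about 54 s of the 210 s used; the system gives no verdict.

- **Gauge:** I pulled the slide about 73 mm and held the index level with the set pointer for more than 2.5 s. The wrist camera showed it in the middle of the pointer throughout. I then led the slide home and let it go. In the last picture the index is at the zero tick and the pointer is where it started.
- **Weights:** Five were in the tray. All five stand upright in the basket and the tray is empty.
- **Basket:** It hangs by its bail on both prongs, with the handle about 3 mm off the middle sideways. Two pictures more than a second apart show no movement. The arm is clear and the gripper holds nothing.
- **Other things on the desk:** None of them looks moved in the final views; I did not measure each one.

**What went wrong or disagreed:**
- My first pointer reading was about 4 to 5 mm short because I took a dark stripe, probably the fin's side or shadow, for the pointer's line. I corrected it before the hold.
- On the second weight I came down about 10 mm too low and the fingers pressed on it with about 31 N. I backed off, gripped it again and it placed normally.
- The cameras disagreed by up to about 5 mm on the gauge's sideways position, which did not affect the grip.

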